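# Refit the weighing pan through the slot of a low draft shield

## Task

The cleaned weighing pan lies on the cork stand: put it back in the balance. Push the draft shield's cover fully open, tilt the pan and pass it plain edge first through the slot in the roof, then gently lay it flat on its carrier, slide it centred and square under the roof right up to the stop with its lip on the slot side, and push the cover fully shut again. Do not hit or press hard on the carrier, and leave the bottle, beaker and brass weight where they stand.

Things in the scene. Friction and masses are not known exactly. Their poses are not given: they have to be found in the camera images.
- pan: Loose stainless steel weighing pan, about 0.3 kg: flat plate 112 (x) by 68 (y) by 6 mm with an upright lip along its +x edge (6 mm thick, full width, top 22 mm above the underside). Origin: centre of the underside; z up when lip-up, as at the start, on the cork stand. Centre of mass about 7 mm from the origin towards the lip.
- pan_lead (a point): Middle of the lower side of the pan's plain edge (opposite the lip), 56 mm from the pan's origin along its -x; axes as the pan's. This edge enters the slot first and ends at the stop.
- cork: Fixed round cork stand on the bench, 44 mm across, 24 mm high; origin at the centre of its underside. The pan lies on it about centred, overhanging all round, its lip within about 60 degrees of pointing away from the robot.
- balance: Cream laboratory balance, fixed, 270 by 184 mm, with a low clear draft shield. Origin on the bench at its y middle; x points from the display end (near the robot) to the slot end; spans x -155 to 115 mm. The chamber inside is x -63 to 103, y -75 to 75 mm, its floor at z 60 mm, walls 4 to 6 mm thick up to z 124. Fixed roof: x -69 to 37, z 120 to 124 mm.
- stop (a point): Where the carrier top meets the stop, the inner face of the display-end wall (balance x -63, y 0, z 76 mm); axes as the balance's. The carrier is a black bar 50 mm wide (y), 130 mm long in +x from here, its top 16 mm above the chamber floor and 44 mm under the roof. The seated pan has its plain edge here, its lip standing in the slot with its outer face 12 mm past the roof edge.
- slot (a point): Centre of the slot, the opening between the fixed roof's edge and the far wall, at the height of the roof's top (balance x 70, y 0, z 124 mm): 66 mm in x (balance x 37 to 103) by 150 mm in y; axes as the balance's. The sliding cover closes it.
- cover (a joint): How far the clear sliding cover is open, in m: 0 fully shut over the slot, 0.074 fully open, lying wholly on the fixed roof. It opens towards the balance's -x. The cover is 74 (x) by 148 (y) by 3 mm, at z 124 to 127 mm; it slides at about 1.5 N and stays where it is left.
- tab (a point): Middle of the top face of the steel push tab on the cover: tab 8 (x) by 16 (y) by 12 mm high above the cover, top at z 139 mm; it moves with the cover. At balance x 101 mm when shut and 27 mm when fully open, at balance y +62 mm.
- bottle: Bystander: white reagent jar, 72 mm across, 150 mm high; origin at the centre of its underside.
- beaker: Bystander: glass beaker, 60 mm across, 75 mm high; origin at the centre of its underside.
- weight: Bystander: brass check weight, 40 mm across, 58 mm high with a knob; origin at the centre of its underside.
Mind the look-alikes: they are no part of the job. What is meant by the pan is not blue, orange or red, and is the larger of those in its own colour.

How it is judged:
On the way:
1. the pan's plain edge has entered the chamber through the slot, the pan tilted (angle between pan's own z axis and vertical above 0.17 rad and z of pan_lead in the frame of stop between -0.015 and 0.036 m and x of pan_lead in the frame of stop between 0 and 0.15 m and y of pan_lead in the frame of stop between -0.05 and 0.05 m), for 0.05 s.
At the end, for the whole second after the job is handed in: The pan lies flat (within 3 degrees), lip up and on the slot side, on the carrier (height within 4 mm), its plain edge within 6 mm of the stop, centred within 8 mm and square within 5 degrees, at rest; the cover is shut to within 6 mm (angle between pan's own z axis and vertical below 0.05 rad and x of pan_lead in the frame of stop below 0.006 m and y of pan_lead in the frame of stop between -0.008 and 0.008 m and z of pan_lead in the frame of stop between -0.004 and 0.004 m and angle between the x axis of pan and the x axis of balance, either way round below 0.09 rad and value of joint cover below 0.006 m and linear speed of pan below 0.02 m/s); the robot touches nothing.
It fails at once if the pan is dropped or pressed hard on the carrier or balance (over 60 N) (contact force between pan and balance above 60 N).
It fails at once if the bottle is pushed more than 20 mm or knocked over (distance of bottle from where it was at the start of the episode above 0.02 m or angle between bottle's own z axis and vertical above 0.4 rad).
It fails at once if the beaker is pushed more than 20 mm or knocked over (distance of beaker from where it was at the start of the episode above 0.02 m or angle between beaker's own z axis and vertical above 0.4 rad).
It fails at once if the weight is pushed more than 20 mm or knocked over (distance of weight from where it was at the start of the episode above 0.02 m or angle between weight's own z axis and vertical above 0.4 rad).
It also fails if it takes over 72 s, if anything falls off the work surface, if the arm or the gripper's body presses on something with over 40 N, if the wrist force passes 120 N, or if a joint passes its speed limit or range.

## Robot

A 7-joint arm with a two-finger parallel gripper is mounted at the origin on the work surface. World frame = base frame: x ahead of the robot, y to its left, z up, the work surface at z = 0. Lengths are in m, angles in rad, forces in N, time in s.
With the tool pointing down it reaches from about 0.425 to 0.925 m from the base axis. Payload 6.8 kg.
Tool frame: the origin (TCP) lies between the finger pads; the fingertips stand r.tcp_to_tips ahead of it and the grasp point (between the pads) lies 3 mm ahead of it (r.tcp_to_tips is the distance from the TCP to the fingertips, in m); z points along the fingers, y is the line along which they close (so a half turn about z gives the same grasp; the last joint's range is limited). The gripper opens to 85 mm and grips with 20 to 120 N. Pads are 22 mm wide; open, the fingers measure 114 mm over their backs; the gripper's body (76 mm by 85 mm) begins 54 mm behind the grasp point. The pads swing forward as they close: fully open they stand 13 mm farther back than shut.
Start: joints at [0.998, 0.477, 0.022, 1.555, -0.011, 1.109, -0.083], TCP at [0.303, -0.603, 0.253] pointing down, gripper open.
Joint ranges: [-2.96, 2.96], [-0.34, 2.1], [-1.41, 1.46], [0.24, 2.44], [-1.37, 4.51], [0.17, 1.92], [-2.96, 2.96]. Speed limits (rad/s): [2.39, 2.39, 3.14, 3.14, 3.14, 3.14, 3.14].

## Interface

Orientations are given as a rotation vector (axis times angle).
In Python, from bench import r gives the robot as it stands. The module is installed in compiled form; this text tells all that it offers.
- The arm moves only by the tool step_arm, never from a script. Its argument "moves" is a list of rows, each an object of numbers: "rx", "ry", "rz": the turn, a rotation vector about the tool's x, y, z in degrees; "dx", "dy", "dz": the shift along the tool's x, y, z in mm; "gripper": the opening, from -1 (shut) to 1 (fully open). In form: [{"rx": .., "ry": .., "rz": .., "dx": .., "dy": .., "dz": .., "gripper": ..}, ...]. A call has 1 to 20 rows; each row shifts and turns the commanded pose from where the row before left it, along the tool's axes as they then stand; what a row does not reach is not made up. A row lasts 1/8 s, in which the tool goes at most 62.5 mm and 10.7 degrees, less where a joint would pass 70% of its speed; a pose out of reach is approached as far as the arm can. A call is refused whole if a number of a shift passes 62.5 or a number of a turn 10.7, either way. A call with a gripper value outside its range is refused whole. The fingers move at their own pace and stop on an object; "grip_force" is the grip in N (left out, the last holds). Time passes only in rows, so rows that do not move let the fingers close. It gives the time, the measured TCP pose, the force, the opening and the grip force at its end, in the units of the state.
- r.get_obs(): the state, without advancing time (a new reading comes with each control period).
- r.grab_frame(name): name is "side" or "top" or "wrist"; returns the picture (400x640x3 uint8, blue, green, red); there is no depth.
- r.camera_info(name): a dict with "mtx" (3x3 intrinsics, pixels), "D" ([k1, k2, p1, p2, k3] as OpenCV has them; the pictures are not rectified), "rvec" (rotation vector, rad) and "tvec" (3), from world to camera coordinates, as OpenCV has them. Camera axes: x right, y down, z forward; pixel columns grow to the right and rows downward; lengths in m; the calibration is good to about 2 mm. A picture is of the moment at which its call begins: read the wrist's pose just before it. camera_info takes no time and is no camera call; for the wrist camera it gives the pose at the moment of the call.
- r.hand_in(): hands the job in; it is judged then, once.
The state is a dict: "clock": time; "joints": joint angles; "qvel": joint speeds; "tau": joint torques, N m; "tcp_pos": TCP position; "orientation": TCP orientation; "contact_force": force on the tool from outside, world axes, zero at the start; "moment": the same for the moment, N m; "grip_width": finger opening in m; "gripper_force": force on a finger pad.
Only numpy, scipy, OpenCV 4.12 (cv2) and the standard library are available. Lean on these libraries where they do the work, as an engineer would, in place of code of your own. Each camera call takes 0.05 s, during which the arm holds its last target. There are 200 camera calls.

## Working session

There is one attempt and no reset: what is moved stays moved. The work goes in short steps, Python scripts to look and compute and a tool call to move; the robot and the scene stay as the last step left them, time stands still between calls to the robot, and variables do not carry over. Pictures are saved under pics/ and viewed, at most 10 in all, crops included, and the job is handed in when it is done.

Besides the shell and the picture viewer there is one more tool, called by a JSON object that holds its "fn" and its "kwargs", one argument or row to a line. step_arm: Moves the arm, as the interface text tells. Its arguments: {"type":"object","properties":{"moves":{"type":"array","items":{"type":"object","properties":{"rx":{"type":"number"},"ry":{"type":"number"},"rz":{"type":"number"},"dx":{"type":"number"},"dy":{"type":"number"},"dz":{"type":"number"},"gripper":{"type":"number"}}}},"grip_force":{"type":"number"}},"required":["moves"]}

```bash
mkdir -p pics; ls; python3 - <<'E'
from bench import r
import cv2
o=r.get_obs(); print(o['clock'],o['tcp_pos'],o['orientation'],o['grip_width'],r.tcp_to_tips)
for n in('top','side','wrist'):
    c=r.camera_info(n); print(n,c)
    cv2.imwrite(f'pics/{n}0.png',r.grab_frame(n))
E
```

```text
pics
0.0 [ 0.30229036 -0.60290945  0.25231095] [-3.05540123e+00 -7.23195724e-01  9.20669050e-04] 0.08518697259556897 0.022
top {'mtx': array([[505.23995637,   0.        , 317.80231349],
       [  0.        , 505.23995637, 200.15545788],
       [  0.        ,   0.        ,   1.        ]]), 'D': array([-0.14778442,  0.        ,  0.        ,  0.        ,  0.        ]), 'rvec': array([ 2.15612644, -2.18869685,  0.11403256]), 'tvec': array([0.04950985, 0.52841605, 1.30803572])}
side {'mtx': array([[381.59636669,   0.        , 320.63252344],
       [  0.        , 381.59636669, 205.08262176],
       [  0.        ,   0.        ,   1.        ]]), 'D': array([-0.04158729,  0.        ,  0.        ,  0.        ,  0.        ]), 'rvec': array([2.36421595, 0.01766363, 0.01198118]), 'tvec': array([-0.51101058,  0.10647843,  0.87135117])}
wrist {'mtx': array([[305.54608809,   0.        , 318.19436003],
       [  0.        , 305.54608809, 200.56372414],
       [  0.        ,   0.        ,   1.        ]]), 'D': array([0.00937664, 0.        , 0.        , 0.        , 0.        ]), 'rvec': array([-2.42355017,  1.4962947 ,  0.25526301]), 'tvec': array([-0.67436473, -0.04330203,  0.38198952])}
```

View pics/top0.png

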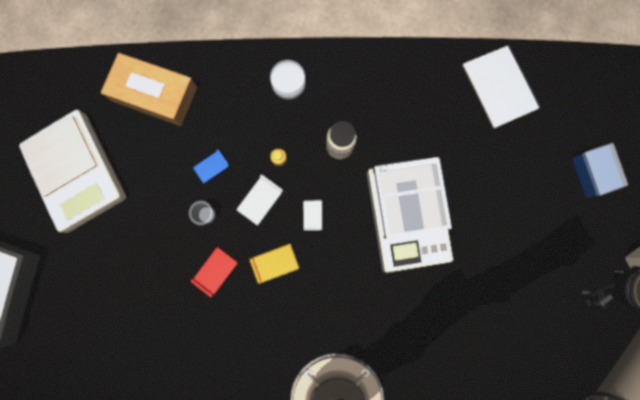

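View pics/side0.png

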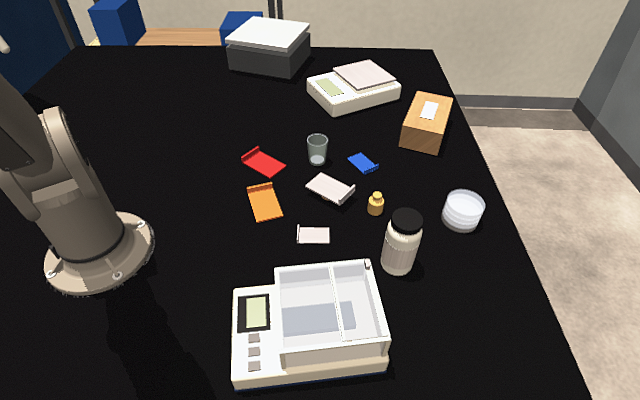

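The top view shows the pan at about (260,200), the balance at (410,215) with its slot end at the top, the bottle at (341,140), the weight at (278,157) and the beaker at (201,212). In the side view the pan's lip is at its right end, about (345,190), and the tab is at about (368,265).

```bash
cat > h.py <<'E'
import numpy as np, cv2
from bench import r
from scipy.spatial.transform import Rotation as R
def ray(c,uv,z):
    p=cv2.undistortPoints(np.array([[uv]],float),c['mtx'],c['D'])[0,0]
    M=cv2.Rodrigues(c['rvec'])[0]; o=-M.T@c['tvec']; d=M.T@np.array([*p,1])
    return o+d*(z-o[2])/d[2]
def proj(c,P):
    return cv2.projectPoints(np.array(P,float),c['rvec'],c['tvec'],c['mtx'],c['D'])[0][:,0]
E
python3 - <<'E'
import cv2
a=cv2.imread('pics/top0.png')[140:290,225:465]
b=cv2.imread('pics/side0.png')[165:390,225:395]
cv2.imwrite('pics/c1.png',cv2.resize(a,None,fx=3.3,fy=3.3,interpolation=cv2.INTER_CUBIC))
b1=cv2.resize(b,None,fx=2.6,fy=2.6,interpolation=cv2.INTER_CUBIC)
cv2.imwrite('pics/c2.png',b1)
E
```

```text
(no output)
```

View pics/c1.png

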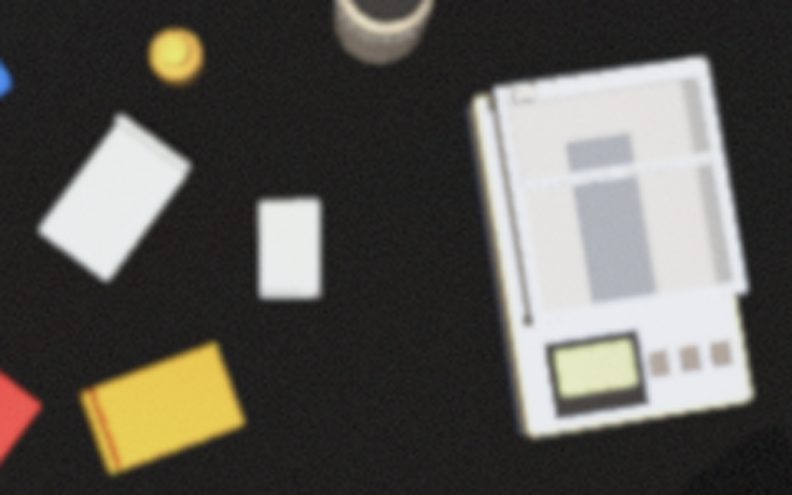

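View pics/c2.png

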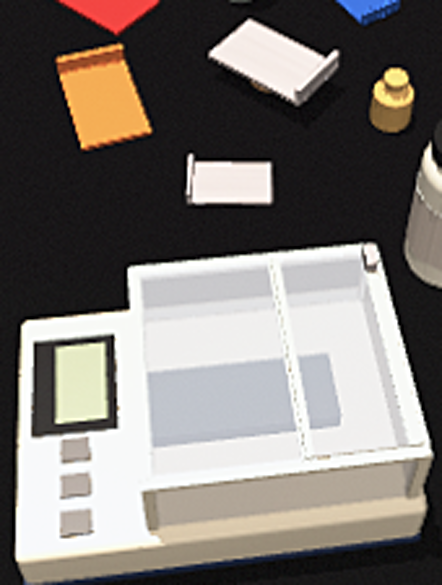

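The crops give the following points.
- **Carrier corners:** top crop (566,143), (629,135), (655,290), (592,301).
- **Shield top corners:** top crop (493,88), (709,57), (747,291).
- **Pan:** plain corners at (37,230) and (107,282), lip corners at (122,113) and (191,165).
- **Side crop:** it agrees, with the tab at (370,257).

```bash
cat > fit.py <<'E'
from h import *
from scipy.optimize import least_squares
T=r.camera_info('top');S=r.camera_info('side')
t=lambda x,y:((x+.5)/3.3-.5+225,(y+.5)/3.3-.5+140)
s=lambda x,y:((x+.5)/2.6-.5+225,(y+.5)/2.6-.5+165)
# balance
B=[(T,t(566,143),(67,25,76)),(T,t(629,135),(67,-25,76)),(T,t(655,290),(-63,-25,76)),(T,t(592,301),(-63,25,76)),
(S,s(148,373),(-63,25,76)),(S,s(330,353),(67,25,76)),(S,s(340,425),(67,-25,76)),(S,s(152,447),(-63,-25,76)),
(S,s(370,247),(101,62,139)),(T,t(523,93),(101,62,139))]
P=[(T,t(37,230),(-56,34,30)),(T,t(107,282),(-56,-34,30)),(T,t(122,113),(56,34,46)),(T,t(191,165),(56,-34,46)),
(S,s(209,55),(-56,-34,30)),(S,s(250,20),(-56,34,30))]
P[4]=(S,s(209,55),(-56,34,30));P[5]=(S,s(250,20),(56,34,30))
P=P[:4]+[(S,s(209,55),(-56,34,30))]
def res(p,L):
    c,sn=np.cos(p[2]),np.sin(p[2]);o=[]
    for C,uv,q in L:
        w=[[p[0]+(c*q[0]-sn*q[1])/1e3,p[1]+(sn*q[0]+c*q[1])/1e3,q[2]/1e3]]
        o+=list((proj(C,w)[0]-uv))
    return np.array(o)
for n,L,x0 in(('bal',B,[.5,-.2,.1]),('pan',P,[.5,.2,-.5])):
    f=least_squares(res,x0,args=(L,),loss='soft_l1');print(n,f.x,np.degrees(f.x[2]));print(res(f.x,L).reshape(-1,2).round(1).tolist())
for n,uv,z in(('bottle',(342,132),.15),('weight',(278,156),.058),('beaker',(201,212),.05)):print(n,ray(T,uv,z))
E
python3 fit.py
```

```text
bal [ 0.50523038 -0.19470089  0.15141429] 8.675399802816308
[[0.1, -0.9], [-0.0, -1.6], [1.4, 1.3], [1.4, 1.3], [-0.8, 0.3], [-0.7, -0.4], [0.9, -3.4], [-0.2, -2.5], [0.7, 2.1], [-0.1, -0.4]]
pan [ 0.53102766  0.19464567 -0.64045053] -36.69511236187802
[[1.0, 0.4], [0.5, -0.2], [-0.2, 0.8], [-0.2, 0.2], [14.9, -13.4]]
bottle [ 0.6826676  -0.01918322  0.15      ]
weight [0.64306277 0.14369565 0.058     ]
beaker [0.50020299 0.34659605 0.05      ]
```

```bash
cat >> h.py <<'E'
import json
def Rt(yaw,tilt=0):
    """tool pointing down, tool y at world yaw [deg]; tilt>0 raises the +y side (pan plain edge down)"""
    a=np.radians(yaw); y=np.array([np.cos(a),np.sin(a),0]); z=np.array([0,0,-1.]); x=np.cross(y,z)
    M=np.stack([x,y,z],1)
    return R.from_matrix(M)*R.from_euler('x',-tilt,degrees=True)
def cur():
    o=r.get_obs(); return np.array(o['tcp_pos']),R.from_rotvec(o['orientation'])
def rows(wps,p=None,q=None):
    """wps: list of (pos, Rot, n). prints rows in tool axes"""
    if p is None:p,q=cur()
    out=[]
    for P,Q,n in wps:
        P=np.array(P,float); dq=(q.inv()*Q).as_rotvec(); p0,q0=p,q
        for i in range(1,n+1):
            pi=p0+(P-p0)*i/n; qi=q0*R.from_rotvec(dq*i/n)
            d=q.inv().apply(pi-p)*1e3; w=np.degrees((q.inv()*qi).as_rotvec())
            row=dict(zip(('dx','dy','dz','rx','ry','rz'),np.round([*d,*w],1).tolist()))
            row={k:v for k,v in row.items() if abs(v)>=.1}
            out.append(row)
            # propagate the rounded row
            g=lambda a:[row.get(k,0) for k in a]
            p=p+q.apply(np.array(g(('dx','dy','dz')))/1e3); q=q*R.from_rotvec(np.radians(g(('rx','ry','rz'))))
    k=0
    while k<len(out):
        n=1
        while k+n<len(out) and out[k+n]==out[k]: n+=1
        print(n,'x',json.dumps(out[k])); k+=n
E
sed -i 's/^P=P\[:4\].*/P=P[:4]+[(S,s(209,55),(-56,-34,30)),(S,s(250,20),(-56,34,30))]/;/^P\[4\]/d' fit.py
python3 fit.py|grep -A1 pan
python3 - <<'E'
from h import *
p,q=cur(); c=r.camera_info('wrist'); M=cv2.Rodrigues(c['rvec'])[0]
o=-M.T@c['tvec']; print('cam in tool',q.inv().apply(o-p)*1e3, (q.inv()*R.from_matrix(M.T)).as_rotvec(degrees=True))
th=np.radians(8.7); tab=np.array([.505+.101*np.cos(th)-.062*np.sin(th),-.195+.101*np.sin(th)+.062*np.cos(th)]);print(tab)
Q=Rt(8.7); print('tilt check',Rt(0,30).as_matrix().round(2).tolist())
rows([([.50,-.16,.33],Q,10)])
E
```

```text
pan [ 0.53227271  0.19502784 -0.65281161] -37.4033501095109
[[0.8, -0.3], [0.0, -0.7], [-0.1, 0.4], [-0.3, -0.0], [-0.4, -0.3], [-0.2, -0.1]]
cam in tool [  83.65001766    0.74516497 -120.83679594] [-14.93731191 -15.0454783   89.1211948 ]
[ 0.59545971 -0.11843604]
tilt check [[0.0, 0.87, 0.5], [1.0, 0.0, 0.0], [0.0, 0.5, -0.87]]
1 x {"dx": 37.5, "dy": -30.8, "dz": -7.7, "rz": -7.2}
1 x {"dx": 41.1, "dy": -25.8, "dz": -7.7, "rz": -7.2}
1 x {"dx": 44.0, "dy": -20.4, "dz": -7.7, "rz": -7.2}
1 x {"dx": 46.2, "dy": -14.8, "dz": -7.7, "rz": -7.2}
1 x {"dx": 47.7, "dy": -8.9, "dz": -7.7, "rz": -7.2}
1 x {"dx": 48.4, "dy": -2.8, "dz": -7.7, "rz": -7.2}
1 x {"dx": 48.4, "dy": 3.3, "dz": -7.7, "rz": -7.2}
1 x {"dx": 47.6, "dy": 9.3, "dz": -7.7, "ry": -0.1, "rz": -7.3}
1 x {"dx": 46.1, "dy": 15.3, "dz": -7.8, "rz": -7.2}
1 x {"dx": 43.7, "dy": 20.9, "dz": -7.8, "rx": -0.1, "rz": -7.2}
```

{"fn": "step_arm", "kwargs": {
  "moves": [
    {"dx":37.5,"dy":-30.8,"dz":-7.7,"rz":-7.2},
    {"dx":41.1,"dy":-25.8,"dz":-7.7,"rz":-7.2},
    {"dx":44,"dy":-20.4,"dz":-7.7,"rz":-7.2},
    {"dx":46.2,"dy":-14.8,"dz":-7.7,"rz":-7.2},
    {"dx":47.7,"dy":-8.9,"dz":-7.7,"rz":-7.2},
    {"dx":48.4,"dy":-2.8,"dz":-7.7,"rz":-7.2},
    {"dx":48.4,"dy":3.3,"dz":-7.7,"rz":-7.2},
    {"dx":47.6,"dy":9.3,"dz":-7.7,"rz":-7.3},
    {"dx":46.1,"dy":15.3,"dz":-7.8,"rz":-7.2},
    {"dx":43.7,"dy":20.9,"dz":-7.8,"rz":-7.2},
    {"gripper":-0.4},
    {"gripper":-0.4},
    {"gripper":-0.4}
  ]
}}

```text
invalid input at $.moves[0]: expected keys rx, ry, rz, dx, dy, dz, gripper
```

```bash
python3 - <<'E'
from h import *
import pickle
p,q=cur();print(p,q.as_rotvec(), (Rt(8.7).inv()*q).as_rotvec(degrees=True),r.get_obs()['grip_width'],r.get_obs()['contact_force'])
c=r.camera_info('wrist'); im=r.grab_frame('wrist'); pickle.dump(c,open('w1.pkl','wb'))
cv2.imwrite('pics/w1.png',im); 
E
```

```text
[ 0.30238167 -0.60302071  0.25256919] [-3.05581250e+00 -7.23293685e-01  6.36672721e-04] [7.25856233e-02 4.64092617e-02 7.20669530e+01] 0.08524047532999696 [ 0.5652599  -0.03627042 -0.31898376]
```

View pics/w1.png

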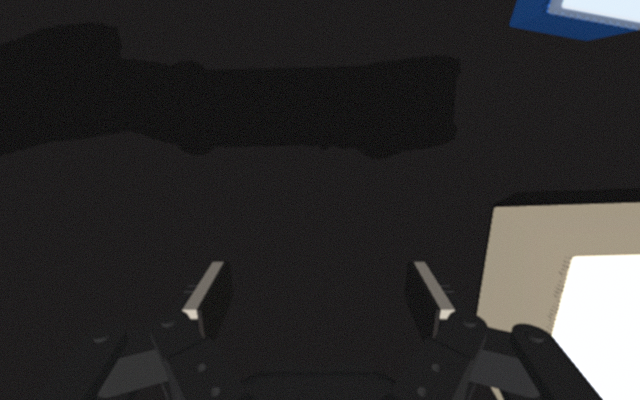

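The move was refused because every row needs all seven keys. The picture is therefore from the start pose: bare bench, with the fingers at (205,300) and (435,300). I'll resend with full rows.

{"fn": "step_arm", "kwargs": {
  "moves": [
    {"rx":0,"ry":0,"dx":37.5,"dy":-30.8,"dz":-7.7,"rz":-7.2,"gripper":-0.4},
    {"rx":0,"ry":0,"dx":41.1,"dy":-25.8,"dz":-7.7,"rz":-7.2,"gripper":-0.4},
    {"rx":0,"ry":0,"dx":44,"dy":-20.4,"dz":-7.7,"rz":-7.2,"gripper":-0.4},
    {"rx":0,"ry":0,"dx":46.2,"dy":-14.8,"dz":-7.7,"rz":-7.2,"gripper":-0.4},
    {"rx":0,"ry":0,"dx":47.7,"dy":-8.9,"dz":-7.7,"rz":-7.2,"gripper":-0.4},
    {"rx":0,"ry":0,"dx":48.4,"dy":-2.8,"dz":-7.7,"rz":-7.2,"gripper":-0.4},
    {"rx":0,"ry":0,"dx":48.4,"dy":3.3,"dz":-7.7,"rz":-7.2,"gripper":-0.4},
    {"rx":0,"ry":0,"dx":47.6,"dy":9.3,"dz":-7.7,"rz":-7.3,"gripper":-0.4},
    {"rx":0,"ry":0,"dx":46.1,"dy":15.3,"dz":-7.8,"rz":-7.2,"gripper":-0.4},
    {"rx":0,"ry":0,"dx":43.7,"dy":20.9,"dz":-7.8,"rz":-7.2,"gripper":-0.4},
    {"rx":0,"ry":0,"rz":0,"dx":0,"dy":0,"dz":0,"gripper":-0.4},
    {"rx":0,"ry":0,"rz":0,"dx":0,"dy":0,"dz":0,"gripper":-0.4},
    {"rx":0,"ry":0,"rz":0,"dx":0,"dy":0,"dz":0,"gripper":-0.4}
  ]
}}

```text
clock: 1.82
tcp_pos: [0.4994, -0.1619, 0.3301]
orientation: [-2.049, -2.381, 0.001]
contact_force: [-0.2, 0.0, -0.7]
grip_width: 0.0258
gripper_force: 0.0
```

```bash
python3 - <<'E'
s=open('h.py').read()
s=s.replace("            row={k:v for k,v in row.items() if abs(v)>=.1}\n","").replace("def rows(wps,p=None,q=None):","def rows(wps,p=None,q=None,g0=0):").replace("out.append(row)","out.append({**row,'gripper':g0})").replace("json.dumps(out[k])","json.dumps(out[k]).replace(' ','')")
open('h.py','w').write(s)
E
python3 - <<'E'
from h import *
import pickle
p,q=cur();print(p,q.as_rotvec(), (Rt(8.7).inv()*q).as_rotvec(degrees=True),r.get_obs()['grip_width'],r.get_obs()['contact_force'])
c=r.camera_info('wrist'); im=r.grab_frame('wrist'); pickle.dump(c,open('w1.pkl','wb'))
cv2.imwrite('pics/w2.png',cv2.resize(im,(800,500))); 
E
```

```text
[ 0.49941674 -0.16193231  0.33009791] [-2.04925811e+00 -2.38054913e+00  1.36411778e-03] [ 0.05634919 -0.01076489  0.14599021] 0.025781455835532843 [-0.207245    0.04637882 -0.69710203]
```

View pics/w2.png

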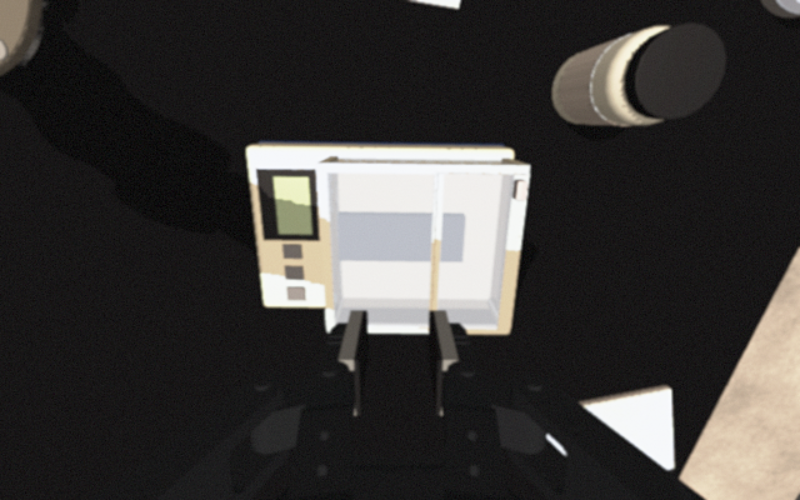

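The balance is in full view, with the carrier corners at about (338,211), (464,213), (464,262) and (338,260) and the tab at about (520,188). One enlarged crop should refine these.

```bash
python3 - <<'E'
import cv2
a=cv2.imread('pics/w2.png')[130:345,240:540]
cv2.imwrite('pics/w2c.png',cv2.resize(a,None,fx=2.64,fy=2.64,interpolation=cv2.INTER_CUBIC))
E
```

```text
(no output)
```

View pics/w2c.png

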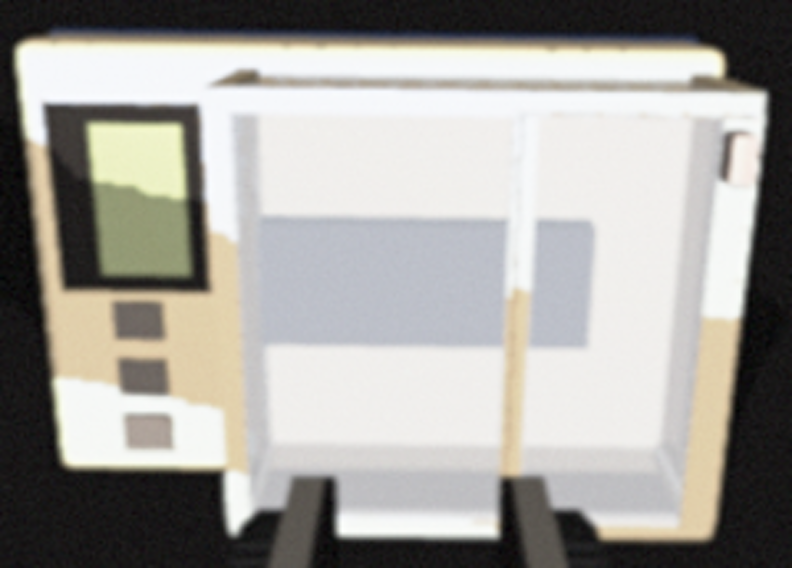

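Crop points: carrier corners (259,217), (594,223), (587,347), (264,344), and tab top centre about (744,158).

```bash
cat > fit2.py <<'E'
import io,contextlib
with contextlib.redirect_stdout(io.StringIO()):
    from fit import *
import pickle
W=pickle.load(open('w1.pkl','rb'))
w=lambda x,y:(((x+.5)/2.64-.5+240+.5)/1.25-.5,((y+.5)/2.64-.5+130+.5)/1.25-.5)
C=[(W,w(259,217),(-63,25,76)),(W,w(594,223),(67,25,76)),(W,w(587,347),(67,-25,76)),(W,w(264,344),(-63,-25,76)),(W,w(744,158),(101,62,139))]
for L in(C,C[:4],C+B):
    f=least_squares(res,[.5,-.2,.15],args=(L,),loss='soft_l1');print(f.x,np.degrees(f.x[2]));print(res(f.x,L).reshape(-1,2).round(1)[:5].tolist())
print('tab',ray(W,w(744,158),.139))
E
python3 fit2.py
```

```text
[ 0.50378535 -0.19317818  0.13691852] 7.8448534042502205
[[-1.4, 0.9], [0.6, 0.3], [0.1, -0.0], [-1.3, -0.2], [1.2, -0.4]]
[ 0.50441836 -0.19281053  0.13529611] 7.751896327550085
[[-0.8, 0.6], [1.2, 0.2], [0.6, -0.1], [-0.8, -0.5]]
[ 0.50435046 -0.19367521  0.1419352 ] 8.132288091967068
[[-1.1, 1.6], [0.9, 0.5], [0.5, 0.1], [-0.8, 0.4], [1.4, -0.4]]
tab [ 0.59423122 -0.118575    0.139     ]
```

```bash
python3 - <<'E'
from h import *
Q=Rt(8.0)
rows([([.595,-.118,.20],Q,4),([.595,-.118,.153],Q,3)],g0=-.4)
E
```

```text
1 x {"dx":7.3,"dy":25.3,"dz":32.5,"rx":-0.0,"ry":0.0,"rz":0.1,"gripper":-0.4}
1 x {"dx":7.3,"dy":25.2,"dz":32.5,"rx":-0.0,"ry":0.0,"rz":0.2,"gripper":-0.4}
1 x {"dx":7.4,"dy":25.3,"dz":32.6,"rx":-0.0,"ry":0.0,"rz":0.1,"gripper":-0.4}
1 x {"dx":7.5,"dy":25.2,"dz":32.5,"rx":-0.0,"ry":0.0,"rz":0.2,"gripper":-0.4}
1 x {"dx":0.0,"dy":0.0,"dz":15.7,"rx":-0.0,"ry":0.0,"rz":-0.0,"gripper":-0.4}
1 x {"dx":0.0,"dy":0.0,"dz":15.6,"rx":-0.0,"ry":0.0,"rz":-0.0,"gripper":-0.4}
1 x {"dx":0.0,"dy":0.0,"dz":15.7,"rx":-0.0,"ry":0.0,"rz":-0.0,"gripper":-0.4}
```

{"fn": "step_arm", "kwargs": {
  "grip_force": 20,
  "moves": [
    {"dx":7.3,"dy":25.3,"dz":32.5,"rx":0,"ry":0,"rz":0.1,"gripper":-0.4},
    {"dx":7.3,"dy":25.2,"dz":32.5,"rx":0,"ry":0,"rz":0.2,"gripper":-0.4},
    {"dx":7.4,"dy":25.3,"dz":32.6,"rx":0,"ry":0,"rz":0.1,"gripper":-0.4},
    {"dx":7.5,"dy":25.2,"dz":32.5,"rx":0,"ry":0,"rz":0.2,"gripper":-0.4},
    {"dx":0,"dy":0,"dz":15.7,"rx":0,"ry":0,"rz":0,"gripper":-0.4},
    {"dx":0,"dy":0,"dz":15.6,"rx":0,"ry":0,"rz":0,"gripper":-0.4},
    {"dx":0,"dy":0,"dz":15.7,"rx":0,"ry":0,"rz":0,"gripper":-0.4},
    {"dx":0,"dy":0,"dz":0,"rx":0,"ry":0,"rz":0,"gripper":-1},
    {"dx":0,"dy":0,"dz":0,"rx":0,"ry":0,"rz":0,"gripper":-1},
    {"dx":0,"dy":0,"dz":0,"rx":0,"ry":0,"rz":0,"gripper":-1},
    {"dx":0,"dy":0,"dz":0,"rx":0,"ry":0,"rz":0,"gripper":-1}
  ]
}}

```text
clock: 3.25
tcp_pos: [0.5948, -0.1169, 0.1529]
orientation: [-2.058, -2.372, 0.003]
contact_force: [-1.0, -1.9, -9.5]
grip_width: 0.0068
gripper_force: 22.6
```

{"fn": "step_arm", "kwargs": {
  "moves": [
    {"dx":0,"dy":-6,"dz":0,"rx":0,"ry":0,"rz":0,"gripper":-1},
    {"dx":0,"dy":-11,"dz":0,"rx":0,"ry":0,"rz":0,"gripper":-1},
    {"dx":0,"dy":-11,"dz":0,"rx":0,"ry":0,"rz":0,"gripper":-1},
    {"dx":0,"dy":-11,"dz":0,"rx":0,"ry":0,"rz":0,"gripper":-1},
    {"dx":0,"dy":-11,"dz":0,"rx":0,"ry":0,"rz":0,"gripper":-1},
    {"dx":0,"dy":-11,"dz":0,"rx":0,"ry":0,"rz":0,"gripper":-1},
    {"dx":0,"dy":-8,"dz":0,"rx":0,"ry":0,"rz":0,"gripper":-1},
    {"dx":0,"dy":-4,"dz":0,"rx":0,"ry":0,"rz":0,"gripper":-1},
    {"dx":0,"dy":0,"dz":0,"rx":0,"ry":0,"rz":0,"gripper":-1}
  ]
}}

```text
clock: 4.38
tcp_pos: [0.523, -0.1267, 0.1531]
orientation: [-2.058, -2.373, 0.0]
contact_force: [2.5, -5.0, -21.5]
grip_width: 0.0071
gripper_force: 21.3
```

```bash
python3 - <<'E'
from h import *
a=r.grab_frame('side');b=r.grab_frame('top')
a=cv2.resize(a[240:390,225:395],None,fx=2.35,fy=2.35);b=cv2.resize(b[150:280,360:460],None,fx=2.7,fy=2.7)
h=max(a.shape[0],b.shape[0]);o=np.zeros((h,a.shape[1]+b.shape[1],3),np.uint8);o[:a.shape[0],:a.shape[1]]=a;o[:b.shape[0],a.shape[1]:]=b
cv2.imwrite('pics/s2.png',o)
E
```

```text
(no output)
```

View pics/s2.png

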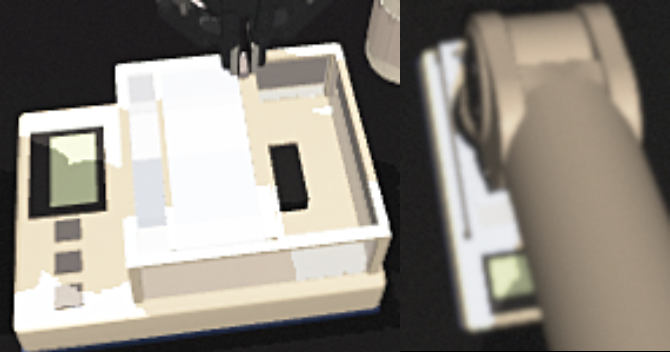

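The cover is fully open on the roof. The tab is held by the fingers at (243,60), and the slot is clear with the black carrier end visible. Next I release and go to the pan.

```bash
python3 - <<'E'
from h import *
p,q=cur(); Q=Rt(-37.4)
rows([(p+[0,0,.06],q,2),([.5744,.1628,.20],Q,8),([.5744,.1628,.11],Q,3)],g0=-.4)
E
```

```text
2 x {"dx":-0.0,"dy":-0.0,"dz":-30.0,"rx":0.0,"ry":0.0,"rz":0.0,"gripper":-0.4}
1 x {"dx":34.9,"dy":11.5,"dz":1.6,"rx":-0.0,"ry":0.0,"rz":5.7,"gripper":-0.4}
1 x {"dx":35.9,"dy":7.9,"dz":1.7,"rx":-0.0,"ry":0.0,"rz":5.7,"gripper":-0.4}
1 x {"dx":36.5,"dy":4.4,"dz":1.6,"rx":-0.0,"ry":0.0,"rz":5.7,"gripper":-0.4}
1 x {"dx":36.7,"dy":0.6,"dz":1.6,"rx":-0.0,"ry":0.0,"rz":5.7,"gripper":-0.4}
1 x {"dx":36.7,"dy":-2.9,"dz":1.7,"rx":-0.0,"ry":0.0,"rz":5.7,"gripper":-0.4}
1 x {"dx":36.1,"dy":-6.6,"dz":1.6,"rx":-0.0,"ry":0.0,"rz":5.6,"gripper":-0.4}
1 x {"dx":35.4,"dy":-10.1,"dz":1.6,"rx":-0.0,"ry":0.0,"rz":5.7,"gripper":-0.4}
1 x {"dx":34.1,"dy":-13.5,"dz":1.7,"rx":-0.0,"ry":0.0,"rz":5.7,"gripper":-0.4}
2 x {"dx":0.0,"dy":0.0,"dz":30.0,"rx":-0.0,"ry":0.0,"rz":0.0,"gripper":-0.4}
1 x {"dx":0.1,"dy":0.0,"dz":30.0,"rx":-0.0,"ry":0.0,"rz":0.0,"gripper":-0.4}
```

{"fn": "step_arm", "kwargs": {
  "moves": [
    {"dx":0,"dy":0,"dz":0,"rx":0,"ry":0,"rz":0,"gripper":-0.4},
    {"dx":0,"dy":0,"dz":0,"rx":0,"ry":0,"rz":0,"gripper":-0.4},
    {"dx":0,"dy":0,"dz":0,"rx":0,"ry":0,"rz":0,"gripper":-0.4},
    {"dx":0,"dy":0,"dz":-30,"rx":0,"ry":0,"rz":0,"gripper":-0.4},
    {"dx":0,"dy":0,"dz":-30,"rx":0,"ry":0,"rz":0,"gripper":-0.4},
    {"dx":34.9,"dy":11.5,"dz":1.6,"rx":0,"ry":0,"rz":5.7,"gripper":-0.4},
    {"dx":35.9,"dy":7.9,"dz":1.7,"rx":0,"ry":0,"rz":5.7,"gripper":-0.4},
    {"dx":36.5,"dy":4.4,"dz":1.6,"rx":0,"ry":0,"rz":5.7,"gripper":-0.4},
    {"dx":36.7,"dy":0.6,"dz":1.6,"rx":0,"ry":0,"rz":5.7,"gripper":-0.4},
    {"dx":36.7,"dy":-2.9,"dz":1.7,"rx":0,"ry":0,"rz":5.7,"gripper":-0.4},
    {"dx":36.1,"dy":-6.6,"dz":1.6,"rx":0,"ry":0,"rz":5.6,"gripper":-0.4},
    {"dx":35.4,"dy":-10.1,"dz":1.6,"rx":0,"ry":0,"rz":5.7,"gripper":-0.4},
    {"dx":34.1,"dy":-13.5,"dz":1.7,"rx":0,"ry":0,"rz":5.7,"gripper":-0.4},
    {"dx":0,"dy":0,"dz":30,"rx":0,"ry":0,"rz":0,"gripper":-0.4},
    {"dx":0,"dy":0,"dz":30,"rx":0,"ry":0,"rz":0,"gripper":-0.4},
    {"dx":0,"dy":0,"dz":30,"rx":0,"ry":0,"rz":0,"gripper":-0.4},
    {"dx":0,"dy":0,"dz":0,"rx":0,"ry":0,"rz":0,"gripper":-0.4}
  ]
}}

```text
clock: 6.6
tcp_pos: [0.5733, 0.1628, 0.1088]
orientation: [-2.815, -1.393, 0.006]
contact_force: [-1.3, -0.5, 1.2]
grip_width: 0.0258
gripper_force: 0.0
```

```bash
python3 - <<'E'
from h import *
p,q=cur();print(p,(Rt(-37.4).inv()*q).as_rotvec(degrees=True),r.get_obs()['contact_force'])
c=r.camera_info('wrist'); im=r.grab_frame('wrist')
# overlay of predicted pan
a=-.6528;M=np.array([[np.cos(a),-np.sin(a)],[np.sin(a),np.cos(a)]])
P=[[*(M@[x,y]+[.5323,.1950]),z] for x,y,z in((-.056,.034,.03),(-.056,-.034,.03),(.056,.034,.046),(.056,-.034,.046),(.05,.034,.046),(.05,-.034,.046))]
print(proj(c,P).round(0).tolist())
o=cv2.resize(im,(800,500))
for u,v in proj(c,P): cv2.circle(o,(int(u*1.25),int(v*1.25)),3,(0,0,255),1)
cv2.imwrite('pics/w3.png',o)
E
```

```text
[0.57332913 0.16280057 0.10876932] [ 0.13691866 -0.17335853 -0.06001772] [-1.33124182 -0.52126351  1.21991649]
[[157.0, 171.0], [173.0, 261.0], [325.0, 178.0], [324.0, 273.0], [315.0, 178.0], [315.0, 273.0]]
```

View pics/w3.png

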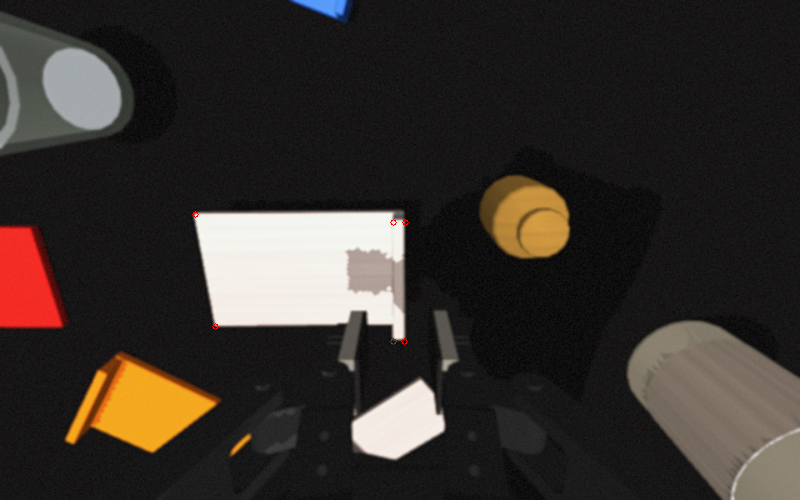

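The overlay matches the pan to within 1–2 px, and the lip lies between the fingers. I'll descend and grip.

{"fn": "step_arm", "kwargs": {
  "grip_force": 70,
  "moves": [
    {"dx":0,"dy":1,"dz":20,"rx":0,"ry":0,"rz":0,"gripper":-0.4},
    {"dx":0,"dy":0,"dz":18,"rx":0,"ry":0,"rz":0,"gripper":-0.4},
    {"dx":0,"dy":0,"dz":10,"rx":0,"ry":0,"rz":0,"gripper":-0.4},
    {"dx":0,"dy":0,"dz":4,"rx":0,"ry":0,"rz":0,"gripper":-0.4},
    {"dx":0,"dy":0,"dz":0,"rx":0,"ry":0,"rz":0,"gripper":-0.7},
    {"dx":0,"dy":0,"dz":0,"rx":0,"ry":0,"rz":0,"gripper":-1},
    {"dx":0,"dy":0,"dz":0,"rx":0,"ry":0,"rz":0,"gripper":-1},
    {"dx":0,"dy":0,"dz":0,"rx":0,"ry":0,"rz":0,"gripper":-1},
    {"dx":0,"dy":0,"dz":0,"rx":0,"ry":0,"rz":0,"gripper":-1}
  ]
}}

```text
clock: 7.78
tcp_pos: [0.5755, 0.1624, 0.0585]
orientation: [-2.816, -1.393, -0.0]
contact_force: [-0.8, 0.5, 0.5]
grip_width: 0.0037
gripper_force: 71.8
```

{"fn": "step_arm", "kwargs": {
  "moves": [
    {"dx":0,"dy":0,"dz":-8,"rx":0,"ry":0,"rz":0,"gripper":-1},
    {"dx":0,"dy":0,"dz":-15,"rx":0,"ry":0,"rz":0,"gripper":-1},
    {"dx":0,"dy":0,"dz":-30,"rx":0,"ry":0,"rz":0,"gripper":-1},
    {"dx":0,"dy":0,"dz":-40,"rx":0,"ry":0,"rz":0,"gripper":-1},
    {"dx":0,"dy":0,"dz":-40,"rx":0,"ry":0,"rz":0,"gripper":-1},
    {"dx":0,"dy":0,"dz":-40,"rx":0,"ry":0,"rz":0,"gripper":-1},
    {"dx":0,"dy":0,"dz":0,"rx":0,"ry":0,"rz":0,"gripper":-1},
    {"dx":0,"dy":0,"dz":0,"rx":0,"ry":0,"rz":0,"gripper":-1}
  ]
}}

```text
clock: 8.78
tcp_pos: [0.5749, 0.1618, 0.2308]
orientation: [2.816, 1.392, -0.002]
contact_force: [-0.2, -0.3, -4.5]
grip_width: 0.0035
gripper_force: 71.3
```

```bash
python3 - <<'E'
from h import *
o=r.get_obs();p,q=cur();print(p,(Rt(-37.4).inv()*q).as_rotvec(degrees=True),o['contact_force'],o['moment'],o['grip_width'])
c=r.camera_info('wrist'); im=r.grab_frame('wrist'); cv2.imwrite('pics/w4.png',im)
g=im.min(2); m=((g>150)*255).astype(np.uint8); m[300:]=0
n,l,s,_=cv2.connectedComponentsWithStats(m)
for i in np.argsort(-s[1:,4])[:3]+1:
    print(s[i]); cs,_=cv2.findContours((l==i).astype(np.uint8),0,2); print(cv2.approxPolyDP(max(cs,key=len),4,True)[:,0].tolist())
# predicted: pan rigid in tool: TCP at pan x=53, plate top 30-58.5
for dz in (.0585,.0565):
    P=[q.apply([-y,x-.053,dz-z])+p for x,y,z in((-.056,.034,.03),(-.056,-.034,.03),(.056,.034,.046),(.056,-.034,.046))]
    P2=[q.apply([y,x-.053,dz-z])+p for x,y,z in((-.056,.034,.03),(-.056,-.034,.03),(.056,.034,.046),(.056,-.034,.046))]
    print(proj(c,P).round(0).tolist());print(proj(c,P2).round(0).tolist())
E
```

```text
[0.57488798 0.16182511 0.23079139] [ 0.01046897 -0.06025135 -0.02703409] [-0.23604731 -0.3121924  -4.48557827] [-0.17418064 -0.11315289 -0.00449154] 0.0035131831005228886
[  111   193   213   107 18292]
[[111, 194], [135, 299], [276, 299], [287, 259], [269, 258], [299, 255], [302, 246], [310, 246], [302, 242], [312, 233], [317, 236], [319, 225], [321, 236], [323, 206], [312, 204], [313, 195]]
[ 530    0  110   83 8333]
[[538, 15], [530, 52], [544, 76], [566, 82], [612, 80], [639, 70], [639, 0], [549, 0]]
[ 496  253   78   47 1183]
[[573, 268], [553, 254], [520, 259], [503, 273], [496, 297], [509, 299], [518, 279], [535, 266]]
[[132.0, 307.0], [105.0, 197.0], [324.0, 326.0], [324.0, 207.0]]
[[105.0, 197.0], [132.0, 307.0], [324.0, 207.0], [324.0, 326.0]]
[[130.0, 309.0], [103.0, 198.0], [324.0, 329.0], [324.0, 209.0]]
[[103.0, 198.0], [130.0, 309.0], [324.0, 209.0], [324.0, 329.0]]
```

```bash
python3 - <<'E'
from h import *
from scipy.optimize import least_squares
c=r.camera_info('wrist');p,q=cur(); im=cv2.imread('pics/w4.png')
g=im.min(2).astype(float)
# left edge: per row, first crossing; top edge: per column; bottom edge
L=[];T=[];Bt=[]
for v in range(205,296,6):
    row=g[v,90:160]; i=np.argmax(row>130); L.append((90+i-(row[i]-130)/max(row[i]-row[i-1],1),v))
for u in range(130,300,10):
    col=g[170:230,u]; i=np.argmax(col>130); T.append((u,170+i-(col[i]-130)/max(col[i]-col[i-1],1)))
for u in range(145,200,8):
    col=g[285:330,u]; i=np.argmax(col<130); Bt.append((u,285+i-(130-col[i])/max(col[i-1]-col[i],1) if i else -1))
print(np.round(L[::5],1).tolist(),np.round(T[::6],1).tolist(),np.round(Bt,1).tolist())
def pts(x,local):
    # x: shift along tool x, yaw deg, droop deg, plate top depth below TCP
    M=R.from_euler('xz',[x[2],x[1]],degrees=True)  # about TCP
    P=[q.apply(M.apply(np.array([l[1]+x[0],l[0]-.053,x[3]])))+p for l in local]
    return proj(c,P)
corn=[(-.056,-.034),(-.056,.034),(.05,-.034),(.05,.034)]
def dist(a,b,P):
    d=(b-a)/np.linalg.norm(b-a); P=np.array(P)-a; return P[:,0]*d[1]-P[:,1]*d[0]
def f(x):
    A=pts(x,corn); ok=[b for b in Bt if b[1]>0]
    # sides: A0-A1 left; top edge & bottom edge decided by v
    t,b=(0,1) if A[0][1]<A[1][1] else (1,0)
    return np.r_[dist(A[0],A[1],L),dist(A[t],A[t+2],T),dist(A[b],A[b+2],ok), (x[3]-.0275)/.0015]
s=least_squares(f,[0,0,0,.0275],loss='soft_l1',x_scale=[.001,1,1,.001]);print(s.x,np.abs(f(s.x)).mean(),pts(s.x,corn).round(1).tolist())
E
```

```text
[[112.6, 205.0], [119.7, 235.0], [126.8, 265.0], [133.7, 295.0]] [[130.0, 192.4], [190.0, 192.8], [250.0, 156.0]] [[145.0, 301.9], [153.0, 302.0], [161.0, 302.3], [169.0, 302.4], [177.0, 302.5], [185.0, 302.5], [193.0, 302.6]]
[ 1.68019138e-03 -8.88058910e-02 -1.69885955e+00  2.78636113e-02] 0.9840973970500203 [[135.4, 301.8], [109.6, 192.2], [314.4, 304.7], [313.6, 193.7]]
```

```bash
cat > path.py <<'E'
from h import *
BX,BY,BYAW=.5040,-.1933,8.0
SAG=1.7; PX=.0017; DEP=.0339
def tcp(xp,zp,th):
    """pan plain edge (lower side) at balance xp,zp [mm], pan tilt th -> TCP pos, Rot, and balance-frame (x,z), tilt"""
    t=th-SAG
    v=R.from_euler('x',-SAG,degrees=True).apply([0,-.109,DEP])
    Qb=Rt(0,t); off=Qb.apply(v)
    pb=np.array([xp/1e3,0,zp/1e3])-off; pb[1]=-PX
    return R.from_euler('z',BYAW,degrees=True).apply(pb)+[BX,BY,0], Rt(BYAW,t), pb, Qb
def clear(xp,zp,th):
    _,_,pb,Qb=tcp(xp,zp,th)
    fing=[(y,z) for y,z in((17.5,22),(17.5,0),(45,-40),(50,-51),(50,-120))]
    poly=[(-y,z) for y,z in fing]+fing[::-1]
    F=np.array([(Qb.apply([0,y/1e3,z/1e3])+pb)[[0,2]]*1e3 for y,z in poly],np.float32)
    th=np.radians(th); M=np.array([[np.cos(th),-np.sin(th)],[np.sin(th),np.cos(th)]])
    P=np.array([M@q+[xp,zp] for q in((0,0),(112,0),(112,22),(106,22),(106,6),(0,6))],np.float32)
    obs=[(x,z) for x in(37,0,-40) for z in(120,124)]+[(33,127),(0,127),(-40,127)]+[(103,124),(106,124),(109,124),(103,100),(103,80)]
    # also test vertices of shapes vs roof/wall/carrier boxes via signed distances
    boxes=[(-69,37,120,124),(-69,33,124,127),(103,109,0,124),(-63,67,60,76)]
    d=[]
    for S in(F,P):
        m=min(-cv2.pointPolygonTest(S.reshape(-1,1,2),(float(a),float(b)),True) for a,b in obs)
        for x,z in S:
            for a,b,cc,dd in boxes:
                dx=max(a-x,x-b);dz=max(cc-z,z-dd); m=min(m,max(dx,dz) if max(dx,dz)<=0 else np.hypot(max(dx,0),max(dz,0)))
        d.append(round(float(m),1))
    return d
WP=[(50,175,28),(45,125,28),(44,108,28),(12,96,27),(-12,87,25),(-24,84,19),(-32,82,12),(-38,81,5),(-40,81,0)]
if __name__=='__main__':
    for a,b in zip(WP,WP[1:]):
        for k in(0,.5): 
            w=np.array(a)+(np.array(b)-a)*k; print(w,clear(*w))
    print(WP[-1],clear(*WP[-1]))
    print(tcp(*WP[0])[0])
E
python3 path.py
```

```text
[ 50 175  28] [105.8, 50.9]
[ 47.5 150.   28. ] [80.7, 27.2]
[ 45 125  28] [55.6, 7.5]
[ 44.5 116.5  28. ] [47.2, 4.7]
[ 44 108  28] [38.8, 7.9]
[ 28.  102.   27.5] [31.0, 5.8]
[12 96 27] [28.7, 4.0]
[ 0.  91.5 26. ] [27.9, 3.4]
[-12  87  25] [26.6, 3.2]
[-18.   85.5  22. ] [21.0, 5.4]
[-24  84  19] [16.6, 8.0]
[-28.   83.   15.5] [13.3, 7.0]
[-32  82  12] [14.3, 6.0]
[-35.   81.5   8.5] [13.4, 5.5]
[-38  81   5] [9.9, 5.0]
[-39.   81.    2.5] [8.7, 5.0]
(-40, 81, 0) [7.5, 5.0]
[ 0.63329447 -0.17684555  0.25610432]
```

```bash
sed -i 's/^WP=.*/WP=[(52,175,28),(49,125,28),(48,108,28),(14,93.5,27),(-12,84,25),(-24,82.5,19),(-32,82,12),(-38,81,5),(-40,81,0)]/' path.py
python3 path.py | cut -c1-60; python3 - <<'E'
from path import *
p,q=cur(); P,Q=tcp(*WP[0])[:2]
rows([((p+P)/2+[0,0,.025],R.from_rotvec((Q*q.inv()).as_rotvec()/2)*q,5),(P,Q,6)],g0=-1)
E
```

```text
[ 52 175  28] [106.1, 51.6]
[ 50.5 150.   28. ] [81.2, 28.9]
[ 49 125  28] [56.5, 11.1]
[ 48.5 116.5  28. ] [48.2, 8.7]
[ 48. 108.  28.] [39.9, 10.6]
[ 31.   100.75  27.5 ] [29.7, 8.3]
[14.  93.5 27. ] [25.6, 7.2]
[ 1.   88.75 26.  ] [25.0, 6.3]
[-12.  84.  25.] [23.9, 5.9]
[-18.    83.25  22.  ] [19.0, 7.2]
[-24.   82.5  19. ] [15.6, 6.5]
[-28.    82.25  15.5 ] [13.1, 6.2]
[-32  82  12] [14.3, 6.0]
[-35.   81.5   8.5] [13.4, 5.5]
[-38  81   5] [9.9, 5.0]
[-39.   81.    2.5] [8.7, 5.0]
(-40, 81, 0) [7.5, 5.0]
[ 0.63527501 -0.17656721  0.25610432]
1 x {"dx":-23.2,"dy":25.3,"dz":-7.6,"rx":-2.5,"ry":1.0,"rz":-4.5,"gripper":-1}
1 x {"dx":-25.0,"dy":23.8,"dz":-6.9,"rx":-2.5,"ry":1.1,"rz":-4.4,"gripper":-1}
1 x {"dx":-26.7,"dy":22.1,"dz":-6.4,"rx":-2.5,"ry":1.0,"rz":-4.5,"gripper":-1}
1 x {"dx":-28.2,"dy":20.2,"dz":-6.0,"rx":-2.5,"ry":1.1,"rz":-4.4,"gripper":-1}
1 x {"dx":-29.6,"dy":18.2,"dz":-5.7,"rx":-2.5,"ry":1.0,"rz":-4.5,"gripper":-1}
1 x {"dx":-26.1,"dy":11.5,"dz":3.5,"rx":-2.1,"ry":0.9,"rz":-3.7,"gripper":-1}
1 x {"dx":-26.7,"dy":9.7,"dz":3.6,"rx":-2.1,"ry":0.9,"rz":-3.7,"gripper":-1}
1 x {"dx":-27.5,"dy":7.8,"dz":3.4,"rx":-2.1,"ry":0.8,"rz":-3.7,"gripper":-1}
1 x {"dx":-27.9,"dy":6.0,"dz":3.2,"rx":-2.1,"ry":0.9,"rz":-3.7,"gripper":-1}
1 x {"dx":-28.2,"dy":3.9,"dz":3.0,"rx":-2.0,"ry":0.9,"rz":-3.7,"gripper":-1}
1 x {"dx":-28.6,"dy":2.1,"dz":2.7,"rx":-2.1,"ry":0.9,"rz":-3.7,"gripper":-1}
```

{"fn": "step_arm", "kwargs": {
  "moves": [
    {"dx":-23.2,"dy":25.3,"dz":-7.6,"rx":-2.5,"ry":1.0,"rz":-4.5,"gripper":-1},
    {"dx":-25.0,"dy":23.8,"dz":-6.9,"rx":-2.5,"ry":1.1,"rz":-4.4,"gripper":-1},
    {"dx":-26.7,"dy":22.1,"dz":-6.4,"rx":-2.5,"ry":1.0,"rz":-4.5,"gripper":-1},
    {"dx":-28.2,"dy":20.2,"dz":-6.0,"rx":-2.5,"ry":1.1,"rz":-4.4,"gripper":-1},
    {"dx":-29.6,"dy":18.2,"dz":-5.7,"rx":-2.5,"ry":1.0,"rz":-4.5,"gripper":-1},
    {"dx":-26.1,"dy":11.5,"dz":3.5,"rx":-2.1,"ry":0.9,"rz":-3.7,"gripper":-1},
    {"dx":-26.7,"dy":9.7,"dz":3.6,"rx":-2.1,"ry":0.9,"rz":-3.7,"gripper":-1},
    {"dx":-27.5,"dy":7.8,"dz":3.4,"rx":-2.1,"ry":0.8,"rz":-3.7,"gripper":-1},
    {"dx":-27.9,"dy":6.0,"dz":3.2,"rx":-2.1,"ry":0.9,"rz":-3.7,"gripper":-1},
    {"dx":-28.2,"dy":3.9,"dz":3.0,"rx":-2.0,"ry":0.9,"rz":-3.7,"gripper":-1},
    {"dx":-28.6,"dy":2.1,"dz":2.7,"rx":-2.1,"ry":0.9,"rz":-3.7,"gripper":-1},
    {"dx":0,"dy":0,"dz":0,"rx":0,"ry":0,"rz":0,"gripper":-1}
  ]
}}

```text
clock: 10.32
tcp_pos: [0.6339, -0.1803, 0.254]
orientation: [1.846, 2.108, 0.492]
contact_force: [-1.1, -1.3, -4.5]
grip_width: 0.0034
gripper_force: 71.3
```

```bash
python3 - <<'E'
from path import *
p,q=cur();print(p,(tcp(*WP[0])[1].inv()*q).as_rotvec(degrees=True),p-tcp(*WP[0])[0])
# where the pan really is: overlay on side image, wrist numbers
c=r.camera_info('side'); im=r.grab_frame('side')
th=np.radians(28);yw=R.from_euler('z',BYAW,degrees=True)
def pan(xp,zp,l):
    x,y,z=l; return yw.apply([(xp+x*np.cos(th)-z*np.sin(th))/1e3,y/1e3,(zp+x*np.sin(th)+z*np.cos(th))/1e3])+[BX,BY,0]
A=proj(c,[pan(52,175,l) for l in((0,34,6),(0,-34,6),(112,-34,22),(112,34,22))])
Bq=proj(c,[yw.apply(np.array(l)/1e3)+[BX,BY,0] for l in((37,75,124),(37,-75,124),(103,-75,124),(103,75,124),(67,25,76),(67,-25,76))])
o=cv2.resize(im[150:400,200:430],None,fx=2.4,fy=2.4,interpolation=cv2.INTER_CUBIC)
for u,v in np.r_[A,Bq]: cv2.circle(o,(int((u-200+.5)*2.4),int((v-150+.5)*2.4)),3,(0,0,255),1)
cv2.imwrite('pics/s3.png',o)
rows([(*tcp(*WP[1])[:2],4),(*tcp(*WP[2])[:2],2)],g0=-1)
E
```

```text
[ 0.6339147  -0.18029994  0.25396478] [ 0.17107949 -0.01176132  0.4054832 ] [-0.0013603  -0.00373273 -0.00213955]
1 x {"dx":0.2,"dy":-5.8,"dz":10.7,"rx":-0.0,"ry":-0.0,"rz":-0.1,"gripper":-1}
1 x {"dx":0.3,"dy":-5.8,"dz":10.6,"rx":-0.1,"ry":-0.0,"rz":-0.1,"gripper":-1}
1 x {"dx":0.2,"dy":-5.8,"dz":10.7,"rx":-0.0,"ry":-0.1,"rz":-0.0,"gripper":-1}
1 x {"dx":0.3,"dy":-5.7,"dz":10.6,"rx":-0.0,"ry":0.0,"rz":-0.1,"gripper":-1}
1 x {"dx":0.0,"dy":-4.2,"dz":7.4,"rx":-0.0,"ry":0.0,"rz":-0.0,"gripper":-1}
1 x {"dx":0.0,"dy":-4.3,"dz":7.4,"rx":-0.0,"ry":0.0,"rz":-0.0,"gripper":-1}
```

View pics/s3.png

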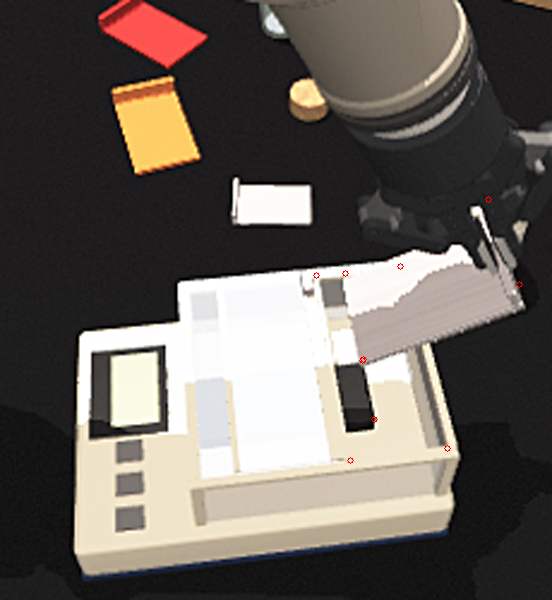

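Apart from the carrier's near edge, where its side face shows, the overlay agrees with the model: the plain-edge corner is at about (361,362) against a prediction of (363,360). The pan is tilted and lined up over the slot, so I'll lower it in.

```bash
sed -i 's/-.1933,8.0/-.1942,8.0/' path.py; python3 - <<'E'
from path import *
rows([(*tcp(*WP[1])[:2],5),(*tcp(*WP[2])[:2],3)],g0=-1)
E
```

```text
1 x {"dx":0.0,"dy":-4.6,"dz":8.5,"rx":-0.0,"ry":-0.0,"rz":-0.1,"gripper":-1}
1 x {"dx":0.0,"dy":-4.7,"dz":8.5,"rx":-0.1,"ry":-0.0,"rz":-0.0,"gripper":-1}
1 x {"dx":0.1,"dy":-4.6,"dz":8.5,"rx":0.0,"ry":-0.0,"rz":-0.1,"gripper":-1}
1 x {"dx":-0.0,"dy":-4.7,"dz":8.5,"rx":-0.0,"ry":-0.1,"rz":-0.0,"gripper":-1}
1 x {"dx":0.0,"dy":-4.7,"dz":8.6,"rx":-0.0,"ry":0.0,"rz":-0.1,"gripper":-1}
2 x {"dx":0.0,"dy":-2.8,"dz":4.9,"rx":-0.0,"ry":0.0,"rz":-0.0,"gripper":-1}
1 x {"dx":0.0,"dy":-2.8,"dz":5.0,"rx":-0.0,"ry":0.0,"rz":-0.0,"gripper":-1}
```

{"fn": "step_arm", "kwargs": {
  "moves": [
    {"dx":0,"dy":-4.6,"dz":8.5,"rx":0,"ry":0,"rz":-0.1,"gripper":-1},
    {"dx":0,"dy":-4.7,"dz":8.5,"rx":-0.1,"ry":0,"rz":0,"gripper":-1},
    {"dx":0.1,"dy":-4.6,"dz":8.5,"rx":0,"ry":0,"rz":-0.1,"gripper":-1},
    {"dx":0,"dy":-4.7,"dz":8.5,"rx":0,"ry":-0.1,"rz":0,"gripper":-1},
    {"dx":0,"dy":-4.7,"dz":8.6,"rx":0,"ry":0,"rz":-0.1,"gripper":-1},
    {"dx":0,"dy":-2.8,"dz":4.9,"rx":0,"ry":0,"rz":0,"gripper":-1},
    {"dx":0,"dy":-2.8,"dz":4.9,"rx":0,"ry":0,"rz":0,"gripper":-1},
    {"dx":0,"dy":-2.8,"dz":5,"rx":0,"ry":0,"rz":0,"gripper":-1},
    {"dx":0,"dy":0,"dz":0,"rx":0,"ry":0,"rz":0,"gripper":-1}
  ]
}}

```text
clock: 11.5
tcp_pos: [0.6331, -0.1764, 0.1911]
orientation: [1.83, 2.114, 0.494]
contact_force: [0.8, 0.1, -3.2]
grip_width: 0.0035
gripper_force: 71.3
```

```bash
python3 - <<'E'
from path import *
p,q=cur();t=tcp(*WP[2]);print((t[1].inv()*q).as_rotvec(degrees=True),(p-t[0])*1e3,r.get_obs()['contact_force'])
rows([(*tcp(*w)[:2],n) for w,n in zip(WP[3:6],(5,4,4))],g0=-1)
E
```

```text
[-0.1580006  -0.03800037 -0.23849542] [1.77030761 1.59634323 2.02081968] [ 0.76122269  0.05814344 -3.19403827]
1 x {"dx":-0.2,"dy":-7.8,"dz":0.1,"rx":0.2,"ry":0.0,"rz":0.0,"gripper":-1}
1 x {"dx":-0.3,"dy":-7.8,"dz":0.2,"rx":0.3,"ry":0.0,"rz":0.1,"gripper":-1}
1 x {"dx":-0.2,"dy":-7.8,"dz":0.2,"rx":0.2,"ry":0.0,"rz":0.0,"gripper":-1}
1 x {"dx":-0.3,"dy":-7.8,"dz":0.2,"rx":0.2,"ry":0.0,"rz":0.1,"gripper":-1}
1 x {"dx":-0.2,"dy":-7.7,"dz":0.3,"rx":0.3,"ry":0.0,"rz":0.0,"gripper":-1}
1 x {"dx":-0.0,"dy":-6.6,"dz":0.3,"rx":0.5,"ry":0.0,"rz":0.0,"gripper":-1}
2 x {"dx":-0.0,"dy":-6.6,"dz":0.4,"rx":0.5,"ry":0.0,"rz":0.0,"gripper":-1}
1 x {"dx":-0.0,"dy":-6.6,"dz":0.5,"rx":0.5,"ry":0.0,"rz":0.0,"gripper":-1}
1 x {"dx":0.0,"dy":-2.1,"dz":2.0,"rx":1.5,"ry":0.0,"rz":0.0,"gripper":-1}
1 x {"dx":0.0,"dy":-2.0,"dz":2.1,"rx":1.5,"ry":0.0,"rz":0.0,"gripper":-1}
1 x {"dx":0.0,"dy":-1.9,"dz":2.1,"rx":1.5,"ry":0.0,"rz":0.0,"gripper":-1}
1 x {"dx":0.0,"dy":-1.9,"dz":2.2,"rx":1.5,"ry":0.0,"rz":0.0,"gripper":-1}
```

{"fn": "step_arm", "kwargs": {
  "moves": [
    {"dx":-0.2,"dy":-7.8,"dz":0.1,"rx":0.2,"ry":0,"rz":0,"gripper":-1},
    {"dx":-0.3,"dy":-7.8,"dz":0.2,"rx":0.3,"ry":0,"rz":0.1,"gripper":-1},
    {"dx":-0.2,"dy":-7.8,"dz":0.2,"rx":0.2,"ry":0,"rz":0,"gripper":-1},
    {"dx":-0.3,"dy":-7.8,"dz":0.2,"rx":0.2,"ry":0,"rz":0.1,"gripper":-1},
    {"dx":-0.2,"dy":-7.7,"dz":0.3,"rx":0.3,"ry":0,"rz":0,"gripper":-1},
    {"dx":0,"dy":-6.6,"dz":0.3,"rx":0.5,"ry":0,"rz":0,"gripper":-1},
    {"dx":0,"dy":-6.6,"dz":0.4,"rx":0.5,"ry":0,"rz":0,"gripper":-1},
    {"dx":0,"dy":0,"dz":0,"rx":0,"ry":0,"rz":0,"gripper":-1}
  ]
}}

```text
clock: 12.5
tcp_pos: [0.5875, -0.1842, 0.1672]
orientation: [1.854, 2.134, 0.458]
contact_force: [0.3, -0.8, -2.6]
grip_width: 0.0035
gripper_force: 71.3
```

```bash
python3 - <<'E'
from path import *
p,q=cur();t=tcp(1,88.75,26);print((t[1].inv()*q).as_rotvec(degrees=True),(p-t[0])*1e3,r.get_obs()['contact_force'],r.get_obs()['moment'])
rows([(*tcp(*w)[:2],n) for w,n in zip(WP[4:7],(3,4,4))],g0=-1)
E
```

```text
[ 0.03312706 -0.05913442 -0.04294258] [-0.06590142 -0.05163322  0.22258854] [ 0.29774687 -0.7755769  -2.64654709] [-0.08712373  0.52392116 -0.04469763]
2 x {"dx":0.0,"dy":-4.4,"dz":0.4,"rx":0.3,"ry":0.0,"rz":0.0,"gripper":-1}
1 x {"dx":0.1,"dy":-4.4,"dz":0.4,"rx":0.4,"ry":0.1,"rz":0.0,"gripper":-1}
1 x {"dx":-0.0,"dy":-2.1,"dz":2.0,"rx":1.5,"ry":-0.0,"rz":0.0,"gripper":-1}
2 x {"dx":-0.0,"dy":-2.0,"dz":2.1,"rx":1.5,"ry":-0.0,"rz":0.0,"gripper":-1}
1 x {"dx":-0.0,"dy":-1.9,"dz":2.2,"rx":1.5,"ry":-0.0,"rz":0.0,"gripper":-1}
1 x {"dx":-0.0,"dy":-1.0,"dz":2.9,"rx":1.7,"ry":-0.0,"rz":0.0,"gripper":-1}
1 x {"dx":-0.0,"dy":-0.9,"dz":2.9,"rx":1.8,"ry":-0.0,"rz":0.0,"gripper":-1}
1 x {"dx":-0.0,"dy":-0.9,"dz":2.9,"rx":1.7,"ry":-0.0,"rz":0.0,"gripper":-1}
1 x {"dx":-0.1,"dy":-0.7,"dz":3.0,"rx":1.8,"ry":-0.0,"rz":0.0,"gripper":-1}
```

{"fn": "step_arm", "kwargs": {
  "moves": [
    {"dx":0,"dy":-4.4,"dz":0.4,"rx":0.3,"ry":0,"rz":0,"gripper":-1},
    {"dx":0,"dy":-4.4,"dz":0.4,"rx":0.3,"ry":0,"rz":0,"gripper":-1},
    {"dx":0.1,"dy":-4.4,"dz":0.4,"rx":0.4,"ry":0.1,"rz":0,"gripper":-1},
    {"dx":0,"dy":-2.1,"dz":2.0,"rx":1.5,"ry":0,"rz":0,"gripper":-1},
    {"dx":0,"dy":-2.0,"dz":2.1,"rx":1.5,"ry":0,"rz":0,"gripper":-1},
    {"dx":0,"dy":-2.0,"dz":2.1,"rx":1.5,"ry":0,"rz":0,"gripper":-1},
    {"dx":0,"dy":-1.9,"dz":2.2,"rx":1.5,"ry":0,"rz":0,"gripper":-1},
    {"dx":0,"dy":-1.0,"dz":2.9,"rx":1.7,"ry":0,"rz":0,"gripper":-1},
    {"dx":0,"dy":-0.9,"dz":2.9,"rx":1.8,"ry":0,"rz":0,"gripper":-1},
    {"dx":0,"dy":-0.9,"dz":2.9,"rx":1.7,"ry":0,"rz":0,"gripper":-1},
    {"dx":0,"dy":-0.7,"dz":3.0,"rx":1.8,"ry":0,"rz":0,"gripper":-1},
    {"dx":0,"dy":0,"dz":0,"rx":0,"ry":0,"rz":0,"gripper":-1}
  ]
}}

```text
clock: 14.0
tcp_pos: [0.5721, -0.186, 0.1379]
orientation: [1.978, 2.279, 0.206]
contact_force: [0.4, 0.4, -3.7]
grip_width: 0.0035
gripper_force: 71.2
```

```bash
python3 - <<'E'
from path import *
p,q=cur();t=tcp(*WP[6]);print((t[1].inv()*q).as_rotvec(degrees=True),(p-t[0])*1e3,r.get_obs()['contact_force'],r.get_obs()['moment'])
rows([(*tcp(*w)[:2],n) for w,n in zip(WP[7:9]+[(-40,74,0)],(4,4,7))],g0=-1)
E
```

```text
[ 0.01621457  0.04350385 -0.09687704] [0.93864311 0.47330616 0.05548303] [ 0.36938545  0.43860833 -3.7416228 ] [-0.02048114  0.13290695 -0.01456514]
1 x {"dx":-0.1,"dy":-0.8,"dz":3.3,"rx":1.7,"ry":-0.0,"rz":0.0,"gripper":-1}
1 x {"dx":-0.1,"dy":-0.8,"dz":3.3,"rx":1.8,"ry":-0.0,"rz":0.0,"gripper":-1}
1 x {"dx":-0.1,"dy":-0.6,"dz":3.4,"rx":1.7,"ry":-0.0,"rz":0.1,"gripper":-1}
1 x {"dx":-0.0,"dy":-0.5,"dz":3.4,"rx":1.8,"ry":-0.0,"rz":0.0,"gripper":-1}
1 x {"dx":-0.0,"dy":0.2,"dz":2.3,"rx":1.2,"ry":-0.0,"rz":0.0,"gripper":-1}
1 x {"dx":-0.0,"dy":0.2,"dz":2.4,"rx":1.3,"ry":-0.0,"rz":0.0,"gripper":-1}
1 x {"dx":-0.0,"dy":0.3,"dz":2.3,"rx":1.2,"ry":-0.0,"rz":0.0,"gripper":-1}
1 x {"dx":-0.0,"dy":0.4,"dz":2.4,"rx":1.3,"ry":-0.0,"rz":0.0,"gripper":-1}
1 x {"dx":-0.0,"dy":0.0,"dz":1.0,"rx":-0.0,"ry":-0.0,"rz":0.0,"gripper":-1}
1 x {"dx":-0.0,"dy":0.1,"dz":1.0,"rx":-0.0,"ry":-0.0,"rz":0.0,"gripper":-1}
3 x {"dx":-0.0,"dy":-0.0,"dz":1.0,"rx":-0.0,"ry":-0.0,"rz":0.0,"gripper":-1}
1 x {"dx":-0.0,"dy":0.1,"dz":1.0,"rx":-0.0,"ry":-0.0,"rz":0.0,"gripper":-1}
1 x {"dx":-0.1,"dy":-0.0,"dz":0.9,"rx":-0.0,"ry":-0.0,"rz":0.0,"gripper":-1}
```

{"fn": "step_arm", "kwargs": {
  "moves": [
    {"dx":-0.1,"dy":-0.8,"dz":3.3,"rx":1.7,"ry":0,"rz":0,"gripper":-1},
    {"dx":-0.1,"dy":-0.8,"dz":3.3,"rx":1.8,"ry":0,"rz":0,"gripper":-1},
    {"dx":-0.1,"dy":-0.6,"dz":3.4,"rx":1.7,"ry":0,"rz":0.1,"gripper":-1},
    {"dx":0,"dy":-0.5,"dz":3.4,"rx":1.8,"ry":0,"rz":0,"gripper":-1},
    {"dx":0,"dy":0.2,"dz":2.3,"rx":1.2,"ry":0,"rz":0,"gripper":-1},
    {"dx":0,"dy":0.2,"dz":2.4,"rx":1.3,"ry":0,"rz":0,"gripper":-1},
    {"dx":0,"dy":0.3,"dz":2.3,"rx":1.2,"ry":0,"rz":0,"gripper":-1},
    {"dx":0,"dy":0.4,"dz":2.4,"rx":1.3,"ry":0,"rz":0,"gripper":-1},
    {"dx":0,"dy":0,"dz":1,"rx":0,"ry":0,"rz":0,"gripper":-1},
    {"dx":0,"dy":0,"dz":1,"rx":0,"ry":0,"rz":0,"gripper":-1},
    {"dx":0,"dy":0,"dz":0,"rx":0,"ry":0,"rz":0,"gripper":-1}
  ]
}}

```text
clock: 15.38
tcp_pos: [0.5718, -0.1867, 0.113]
orientation: [-2.049, -2.355, 0.035]
contact_force: [-0.7, -0.1, -3.8]
grip_width: 0.0036
gripper_force: 71.3
```

```bash
python3 - <<'E'
from path import *
p,q=cur();t=tcp(-40,79,0);print((t[1].inv()*q).as_rotvec(degrees=True),(p-t[0])*1e3,r.get_obs()['contact_force'],r.get_obs()['moment'])
E
```

```text
[0.00546153 0.02773318 0.04694752] [-0.80258339 -0.41664601  0.09475747] [-0.7126921  -0.05911251 -3.79603046] [ 0.02144609 -0.19924275  0.00262786]
```

{"fn": "step_arm", "kwargs": {
  "moves": [
    {"dx":0,"dy":0,"dz":0.8,"rx":0,"ry":0,"rz":0,"gripper":-1},
    {"dx":0,"dy":0,"dz":0.7,"rx":0,"ry":0,"rz":0,"gripper":-1},
    {"dx":0,"dy":0,"dz":0,"rx":0,"ry":0,"rz":0,"gripper":-1}
  ]
}}

```text
clock: 15.75
tcp_pos: [0.5719, -0.1866, 0.1115]
orientation: [-2.049, -2.355, 0.034]
contact_force: [-0.6, 0.5, -3.1]
grip_width: 0.0036
gripper_force: 71.3
```

{"fn": "step_arm", "kwargs": {
  "moves": [
    {"dx":0,"dy":0,"dz":0.8,"rx":0,"ry":0,"rz":0,"gripper":-1},
    {"dx":0,"dy":0,"dz":0,"rx":0,"ry":0,"rz":0,"gripper":-1}
  ]
}}

```text
clock: 16.0
tcp_pos: [0.572, -0.1866, 0.1108]
orientation: [-2.049, -2.355, 0.034]
contact_force: [0.2, 0.7, -3.0]
grip_width: 0.0031
gripper_force: 71.4
```

{"fn": "step_arm", "kwargs": {
  "moves": [
    {"dx":0,"dy":0,"dz":0.7,"rx":0,"ry":0,"rz":0,"gripper":-1},
    {"dx":0,"dy":0,"dz":0,"rx":0,"ry":0,"rz":0,"gripper":-1}
  ]
}}

```text
clock: 16.25
tcp_pos: [0.5721, -0.1866, 0.1107]
orientation: [-2.049, -2.356, 0.034]
contact_force: [-2.2, 0.6, 4.3]
grip_width: 0.0039
gripper_force: 72.3
```

{"fn": "step_arm", "kwargs": {
  "moves": [
    {"dx":0,"dy":0,"dz":0.7,"rx":0,"ry":0,"rz":0,"gripper":-1},
    {"dx":0,"dy":0,"dz":0,"rx":0,"ry":0,"rz":0,"gripper":-1}
  ]
}}

```text
clock: 16.5
tcp_pos: [0.5723, -0.1866, 0.1107]
orientation: [-2.049, -2.356, 0.034]
contact_force: [-3.5, 1.6, 10.0]
grip_width: 0.0032
gripper_force: 73.0
```

The pan has touched the carrier gently. I'll ease off slightly, release, and rise.

{"fn": "step_arm", "kwargs": {
  "grip_force": 20,
  "moves": [
    {"dx":0,"dy":0,"dz":-0.7,"rx":0,"ry":0,"rz":0,"gripper":-1},
    {"dx":0,"dy":0,"dz":0,"rx":0,"ry":0,"rz":0,"gripper":-0.9},
    {"dx":0,"dy":0,"dz":0,"rx":0,"ry":0,"rz":0,"gripper":-0.8},
    {"dx":0,"dy":0,"dz":0,"rx":0,"ry":0,"rz":0,"gripper":-0.72},
    {"dx":0,"dy":0,"dz":0,"rx":0,"ry":0,"rz":0,"gripper":-0.72},
    {"dx":0,"dy":0,"dz":0,"rx":0,"ry":0,"rz":0,"gripper":-0.72}
  ]
}}

```text
clock: 17.25
tcp_pos: [0.5719, -0.1866, 0.1099]
orientation: [-2.049, -2.355, 0.034]
contact_force: [-0.4, 0.1, -1.0]
grip_width: 0.0118
gripper_force: 0.0
```

```bash
python3 - <<'E'
from h import *
o=r.get_obs();p,q=cur();print(p,o['contact_force'],o['grip_width'])
c=r.camera_info('wrist'); cv2.imwrite('pics/w5.png',r.grab_frame('wrist'))
E
```

```text
[ 0.57191351 -0.18660676  0.10992628] [-0.42389718  0.09373721 -1.03411904] 0.011829580521443332
```

Released with no load. I'll rise, turn 90°, and take a numeric look at the lip before pushing it with the two fingertips.

```bash
python3 - <<'E'
from path import *
p,q=cur()
def bal(x,y,z): return R.from_euler('z',BYAW,degrees=True).apply([x/1e3,y/1e3,z/1e3])+[BX,BY,0]
rows([(p+[0,0,.01],q,2),(p+[0,0,.10],q,3),(bal(86,0,240),Rt(BYAW-90),10)],g0=-.72)
E
```

```text
1 x {"dx":0.0,"dy":-0.1,"dz":-5.0,"rx":0.0,"ry":0.0,"rz":0.0,"gripper":-0.72}
1 x {"dx":0.0,"dy":-0.2,"dz":-5.0,"rx":0.0,"ry":0.0,"rz":0.0,"gripper":-0.72}
2 x {"dx":0.0,"dy":-0.9,"dz":-30.0,"rx":0.0,"ry":0.0,"rz":0.0,"gripper":-0.72}
1 x {"dx":0.1,"dy":-0.9,"dz":-30.0,"rx":0.0,"ry":0.0,"rz":0.0,"gripper":-0.72}
1 x {"dx":0.2,"dy":1.7,"dz":-3.1,"rx":-0.1,"ry":0.1,"rz":9.0,"gripper":-0.72}
1 x {"dx":0.4,"dy":1.6,"dz":-3.0,"rx":-0.2,"ry":0.2,"rz":9.0,"gripper":-0.72}
1 x {"dx":0.8,"dy":1.6,"dz":-3.1,"rx":-0.1,"ry":0.1,"rz":9.0,"gripper":-0.72}
1 x {"dx":0.9,"dy":1.4,"dz":-3.0,"rx":-0.1,"ry":0.1,"rz":9.0,"gripper":-0.72}
1 x {"dx":1.2,"dy":1.3,"dz":-3.0,"rx":-0.2,"ry":0.2,"rz":9.0,"gripper":-0.72}
1 x {"dx":1.4,"dy":1.0,"dz":-3.1,"rx":-0.1,"ry":0.1,"rz":9.0,"gripper":-0.72}
1 x {"dx":1.5,"dy":0.9,"dz":-3.0,"rx":-0.2,"ry":0.1,"rz":9.0,"gripper":-0.72}
1 x {"dx":1.7,"dy":0.6,"dz":-3.0,"rx":-0.1,"ry":0.2,"rz":9.0,"gripper":-0.72}
1 x {"dx":1.7,"dy":0.4,"dz":-3.0,"rx":-0.1,"ry":0.1,"rz":9.0,"gripper":-0.72}
1 x {"dx":1.8,"dy":0.1,"dz":-3.0,"rx":-0.2,"ry":0.1,"rz":9.0,"gripper":-0.72}
```

{"fn": "step_arm", "kwargs": {
  "moves": [
    {"dx":0,"dy":-0.1,"dz":-5,"rx":0,"ry":0,"rz":0,"gripper":-0.72},
    {"dx":0,"dy":-0.2,"dz":-5,"rx":0,"ry":0,"rz":0,"gripper":-0.72},
    {"dx":0,"dy":-0.9,"dz":-30,"rx":0,"ry":0,"rz":0,"gripper":-0.72},
    {"dx":0,"dy":-0.9,"dz":-30,"rx":0,"ry":0,"rz":0,"gripper":-0.72},
    {"dx":0.1,"dy":-0.9,"dz":-30,"rx":0,"ry":0,"rz":0,"gripper":-0.5},
    {"dx":0.2,"dy":1.7,"dz":-3.1,"rx":-0.1,"ry":0.1,"rz":9,"gripper":-0.3},
    {"dx":0.4,"dy":1.6,"dz":-3,"rx":-0.2,"ry":0.2,"rz":9,"gripper":-0.3},
    {"dx":0.8,"dy":1.6,"dz":-3.1,"rx":-0.1,"ry":0.1,"rz":9,"gripper":-0.3},
    {"dx":0.9,"dy":1.4,"dz":-3,"rx":-0.1,"ry":0.1,"rz":9,"gripper":-0.3},
    {"dx":1.2,"dy":1.3,"dz":-3,"rx":-0.2,"ry":0.2,"rz":9,"gripper":-0.3},
    {"dx":1.4,"dy":1,"dz":-3.1,"rx":-0.1,"ry":0.1,"rz":9,"gripper":-0.3},
    {"dx":1.5,"dy":0.9,"dz":-3,"rx":-0.2,"ry":0.1,"rz":9,"gripper":-0.3},
    {"dx":1.7,"dy":0.6,"dz":-3,"rx":-0.1,"ry":0.2,"rz":9,"gripper":-0.3},
    {"dx":1.7,"dy":0.4,"dz":-3,"rx":-0.1,"ry":0.1,"rz":9,"gripper":-0.3},
    {"dx":1.8,"dy":0.1,"dz":-3,"rx":-0.2,"ry":0.1,"rz":9,"gripper":-0.3},
    {"dx":0,"dy":0,"dz":0,"rx":0,"ry":0,"rz":0,"gripper":-0.3}
  ]
}}

```text
clock: 19.3
tcp_pos: [0.5895, -0.1819, 0.2408]
orientation: [3.133, 0.221, 0.001]
contact_force: [0.2, 0.1, -0.8]
grip_width: 0.0297
gripper_force: 0.0
```

```bash
cat > look.py <<'E'
from path import *
import sys,pickle
def bal(x,y,z): return R.from_euler('z',BYAW,degrees=True).apply([x/1e3,y/1e3,z/1e3])+[BX,BY,0]
def rect(im,c,z,x0=20,x1=110,y0=-90,y1=90,s=1):
    """orthophoto at balance height z, 1 px = 1/s mm; rows = y descending, cols = x"""
    xs=np.arange(x0,x1,1/s);ys=np.arange(y1,y0,-1/s)
    P=[bal(x,y,z) for y in ys for x in xs]
    m=proj(c,P).astype(np.float32).reshape(len(ys),len(xs),2)
    return cv2.remap(im,m,None,cv2.INTER_LINEAR),xs,ys
if __name__=='__main__':
    p,q=cur();print(p,(Rt(BYAW-90).inv()*q).as_rotvec(degrees=True))
    for n in('wrist','side'):
        c=r.camera_info(n); im=r.grab_frame(n); pickle.dump((c,im),open(f'{n}_{sys.argv[1]}.pkl','wb'))
        o,xs,ys=rect(im,c,98)
        g=o.min(2); print(n,'cols x',xs[::6])
        for k in range(0,len(ys),6): print(int(ys[k]),g[k,::6].tolist())
E
python3 look.py a
```

```text
[ 0.58951876 -0.18194597  0.24078089] [-0.05437042  0.04310252 -0.06642292]
wrist cols x [ 20.  26.  32.  38.  44.  50.  56.  62.  68.  74.  80.  86.  92.  98.
 104.]
90 [159, 174, 146, 157, 154, 148, 156, 135, 141, 152, 137, 131, 146, 130, 36]
84 [245, 246, 245, 246, 245, 245, 245, 246, 245, 245, 246, 245, 245, 245, 177]
78 [232, 80, 73, 69, 72, 70, 69, 72, 69, 71, 68, 70, 72, 245, 119]
72 [243, 138, 155, 156, 155, 156, 155, 157, 156, 154, 155, 157, 155, 246, 124]
66 [243, 136, 139, 157, 137, 155, 136, 156, 135, 153, 132, 156, 135, 245, 124]
60 [221, 148, 170, 170, 171, 171, 170, 170, 171, 171, 170, 173, 173, 245, 133]
54 [246, 153, 170, 172, 170, 171, 171, 170, 241, 245, 237, 245, 238, 245, 140]
48 [193, 150, 170, 173, 171, 171, 170, 170, 245, 245, 245, 244, 245, 245, 144]
42 [99, 128, 170, 171, 170, 170, 169, 168, 245, 245, 245, 245, 244, 245, 142]
36 [81, 80, 168, 169, 171, 171, 171, 172, 245, 245, 245, 245, 245, 243, 124]
30 [13, 18, 149, 153, 153, 156, 242, 243, 247, 95, 245, 245, 245, 173, 127]
24 [247, 139, 152, 154, 152, 167, 243, 244, 245, 86, 171, 173, 245, 170, 129]
18 [1
[... 3168 characters left out ...]
 200, 180, 185, 183, 126, 123, 200, 201, 200, 201, 152, 145]
-42 [252, 251, 200, 201, 135, 122, 129, 142, 174, 200, 199, 200, 201, 152, 143]
-48 [253, 252, 199, 200, 199, 200, 198, 200, 200, 200, 201, 200, 203, 154, 136]
-54 [253, 254, 196, 197, 200, 199, 200, 200, 200, 201, 201, 202, 202, 154, 130]
-60 [251, 248, 219, 255, 192, 199, 200, 201, 200, 201, 199, 200, 201, 157, 145]
-66 [255, 254, 255, 254, 255, 255, 255, 220, 206, 201, 203, 202, 202, 203, 204]
-72 [158, 159, 155, 157, 156, 160, 159, 158, 157, 160, 163, 159, 161, 147, 129]
-78 [174, 174, 175, 174, 174, 173, 174, 175, 174, 175, 173, 174, 175, 150, 126]
-84 [173, 173, 173, 174, 174, 174, 173, 174, 174, 173, 175, 173, 176, 124, 144]
```

```bash
cat > m.py <<'E'
from look import *
def meas(tag):
    c,im=pickle.load(open(f'wrist_{tag}.pkl','rb'))
    o,xs,ys=rect(im,c,98,s=4); g=cv2.GaussianBlur(o.min(2),(3,3),0).astype(float)
    pts=[]
    for y in range(-30,31,4):
        k=np.argmin(abs(ys-y)); row=g[k]; 
        j=[i for i in range(8,len(row)-12) if 40<xs[i]<95 and row[i]>118 and row[i+8]<100]
        if j: pts.append((y,xs[j[-1]+4]))
    pts=np.array(pts); print('lip outer x by y',pts.tolist())
    if len(pts)>3:
        a=np.polyfit(pts[:,0],pts[:,1],1); print('yaw deg',-np.degrees(np.arctan(a[0])),'x@0',a[1])
        xc=a[1]+1.5; col=g[:,np.argmin(abs(xs-xc))]; d=np.where(col<110)[0]; d=d[abs(ys[d])<50]; print('lip y ends',ys[d[0]],ys[d[-1]],'mid',(ys[d[0]]+ys[d[-1]])/2)
    o,xs,ys=rect(im,c,124,x0=0,x1=115,y0=-95,y1=95,s=2); g=o.min(2).astype(int)
    for x in(50,60,85):
        col=g[:,np.argmin(abs(xs-x))]; d=np.diff(col[::2]); big=[(float(ys[::2][i]),int(d[i])) for i in range(len(d)) if abs(d[i])>40 and abs(ys[::2][i])>60]; print('walls z124 at x',x,big)
    for y in(50,0,-50):
        row=g[np.argmin(abs(ys-y))]; d=np.diff(row[::2]); print('row y',y,[(float(xs[::2][i]),int(d[i])) for i in range(len(d)) if abs(d[i])>35])
if __name__=='__main__': meas(sys.argv[1])
E
python3 m.py a
```

```text
lip outer x by y [[-30.0, 71.25], [-26.0, 71.0], [-22.0, 71.25], [-18.0, 71.25], [-14.0, 71.25], [-10.0, 71.25], [-6.0, 71.25], [-2.0, 71.25], [2.0, 71.0], [6.0, 71.75], [10.0, 71.75], [14.0, 71.75], [18.0, 71.75], [22.0, 72.0], [26.0, 72.0], [30.0, 72.0]]
yaw deg -0.932027430588775 x@0 71.48437499999999
lip y ends 30.75 -32.5 mid -0.875
walls z124 at x 50 [(83.0, 52), (82.0, 98), (81.0, 67), (73.0, -82), (72.0, -69), (-81.0, -76), (-82.0, -91)]
walls z124 at x 60 [(83.0, 48), (82.0, 93), (81.0, 68), (73.0, -73), (72.0, -76), (-73.0, 42), (-81.0, -76), (-82.0, -97)]
walls z124 at x 85 [(82.0, 96), (81.0, 76), (73.0, -72), (72.0, -72), (-73.0, 41), (-81.0, -52), (-82.0, -62)]
row y 50 [(29.0, 45), (33.0, 54), (37.0, -52), (38.0, -40), (109.0, -59), (110.0, -47)]
row y 0 [(88.0, 69), (89.0, 37), (95.0, 38), (103.0, -39)]
row y -50 [(32.0, 42)]
```

The walls measure within 0.5 mm of my balance frame. The pan is at y −0.9 mm with yaw −0.9° and its lip outer face at x ≈ 71.5 mm. Next I go down behind the lip.

```bash
python3 - <<'E'
from look import *
rows([(bal(86.5,-.8,150),Rt(BYAW-90),4),(bal(86.5,-.8,105),Rt(BYAW-90),5)],g0=-.3)
E
```

```text
1 x {"dx":0.1,"dy":0.2,"dz":22.6,"rx":0.0,"ry":0.0,"rz":0.0,"gripper":-0.3}
1 x {"dx":0.1,"dy":0.2,"dz":22.5,"rx":0.0,"ry":0.0,"rz":0.1,"gripper":-0.3}
1 x {"dx":0.2,"dy":0.2,"dz":22.6,"rx":0.0,"ry":0.0,"rz":0.0,"gripper":-0.3}
1 x {"dx":0.1,"dy":0.3,"dz":22.6,"rx":0.0,"ry":0.0,"rz":0.1,"gripper":-0.3}
3 x {"dx":-0.0,"dy":-0.0,"dz":9.0,"rx":0.0,"ry":0.0,"rz":-0.0,"gripper":-0.3}
1 x {"dx":-0.0,"dy":-0.1,"dz":9.0,"rx":0.0,"ry":0.0,"rz":-0.0,"gripper":-0.3}
1 x {"dx":-0.0,"dy":0.0,"dz":9.0,"rx":0.0,"ry":0.0,"rz":-0.0,"gripper":-0.3}
```

{"fn": "step_arm", "kwargs": {
  "moves": [
    {"dx":0.1,"dy":0.2,"dz":22.6,"rx":0,"ry":0,"rz":0,"gripper":-0.3},
    {"dx":0.1,"dy":0.2,"dz":22.5,"rx":0,"ry":0,"rz":0.1,"gripper":-0.3},
    {"dx":0.2,"dy":0.2,"dz":22.6,"rx":0,"ry":0,"rz":0,"gripper":-0.3},
    {"dx":0.1,"dy":0.3,"dz":22.6,"rx":0,"ry":0,"rz":0,"gripper":-0.3},
    {"dx":0,"dy":0,"dz":9,"rx":0,"ry":0,"rz":0,"gripper":-0.3},
    {"dx":0,"dy":0,"dz":9,"rx":0,"ry":0,"rz":0,"gripper":-0.3},
    {"dx":0,"dy":0,"dz":9,"rx":0,"ry":0,"rz":0,"gripper":-0.3},
    {"dx":0,"dy":0,"dz":9,"rx":0,"ry":0,"rz":0,"gripper":-0.3},
    {"dx":0,"dy":0,"dz":9,"rx":0,"ry":0,"rz":0,"gripper":-0.3},
    {"dx":0,"dy":0,"dz":0,"rx":0,"ry":0,"rz":0,"gripper":-0.3}
  ]
}}

```text
clock: 20.65
tcp_pos: [0.5893, -0.183, 0.104]
orientation: [3.134, 0.216, -0.002]
contact_force: [0.3, 0.7, -0.6]
grip_width: 0.03
gripper_force: 0.0
```

```bash
cat > b.py <<'E'
from look import *
o=r.get_obs();p,q=cur()
print('bal tcp',(R.from_euler('z',-BYAW,degrees=True).apply(p-[BX,BY,0])*1e3).round(2),'rot',(Rt(BYAW-90).inv()*q).as_rotvec(degrees=True).round(2),'F bal',R.from_euler('z',-BYAW,degrees=True).apply(o['contact_force']).round(2))
E
python3 b.py
```

```text
bal tcp [ 86.03  -0.78 103.98] rot [-0.01 -0.09  0.13] F bal [ 0.42  0.61 -0.59]
```

{"fn": "step_arm", "kwargs": {
  "moves": [
    {"dx":-1.5,"dy":0,"dz":0,"rx":0,"ry":0,"rz":0,"gripper":-0.3},
    {"dx":-2,"dy":0,"dz":0,"rx":0,"ry":0,"rz":0,"gripper":-0.3},
    {"dx":-2,"dy":0,"dz":0,"rx":0,"ry":0,"rz":0,"gripper":-0.3},
    {"dx":-2,"dy":0,"dz":0,"rx":0,"ry":0,"rz":0,"gripper":-0.3},
    {"dx":-2,"dy":0,"dz":0,"rx":0,"ry":0,"rz":0,"gripper":-0.3},
    {"dx":-2,"dy":0,"dz":0,"rx":0,"ry":0,"rz":0,"gripper":-0.3},
    {"dx":-2,"dy":0,"dz":0,"rx":0,"ry":0,"rz":0,"gripper":-0.3},
    {"dx":-2,"dy":0,"dz":0,"rx":0,"ry":0,"rz":0,"gripper":-0.3},
    {"dx":-2,"dy":0,"dz":0,"rx":0,"ry":0,"rz":0,"gripper":-0.3},
    {"dx":0,"dy":0,"dz":0,"rx":0,"ry":0,"rz":0,"gripper":-0.3}
  ]
}}

```text
clock: 21.9
tcp_pos: [0.5726, -0.1856, 0.1051]
orientation: [3.133, 0.215, 0.001]
contact_force: [3.6, 1.0, 2.9]
grip_width: 0.0296
gripper_force: 1.6
```

```bash
python3 b.py; python3 look.py b >/dev/null; python3 m.py b | head -3
```

```text
bal tcp [ 69.16  -1.07 105.09] rot [-0.05  0.02  0.15] F bal [3.74 0.47 2.93]
lip outer x by y [[-26.0, 64.0], [-18.0, 49.75], [-14.0, 58.5], [-10.0, 58.5], [-6.0, 58.5], [-2.0, 69.0], [2.0, 69.25], [6.0, 69.0], [10.0, 69.0], [14.0, 55.25], [22.0, 64.25]]
yaw deg -9.33029437616087 x@0 62.60132575757579
lip y ends 30.75 -34.25 mid -1.75
```

{"fn": "step_arm", "kwargs": {
  "moves": [
    {"dx":-1.5,"dy":0,"dz":0,"rx":0,"ry":0,"rz":0,"gripper":-0.3},
    {"dx":-1.5,"dy":0,"dz":0,"rx":0,"ry":0,"rz":0,"gripper":-0.3},
    {"dx":-1.5,"dy":0,"dz":0,"rx":0,"ry":0,"rz":0,"gripper":-0.3},
    {"dx":-1.5,"dy":0,"dz":0,"rx":0,"ry":0,"rz":0,"gripper":-0.3},
    {"dx":0,"dy":0,"dz":0,"rx":0,"ry":0,"rz":0,"gripper":-0.3}
  ]
}}

```text
clock: 22.62
tcp_pos: [0.5664, -0.1864, 0.1049]
orientation: [3.134, 0.215, -0.0]
contact_force: [3.7, 0.0, 3.4]
grip_width: 0.0295
gripper_force: 2.0
```

{"fn": "step_arm", "kwargs": {
  "moves": [
    {"dx":-1,"dy":0,"dz":0,"rx":0,"ry":0,"rz":0,"gripper":-0.3},
    {"dx":-1,"dy":0,"dz":0,"rx":0,"ry":0,"rz":0,"gripper":-0.3},
    {"dx":0,"dy":0,"dz":0,"rx":0,"ry":0,"rz":0,"gripper":-0.3}
  ]
}}

```text
clock: 23.0
tcp_pos: [0.5646, -0.1866, 0.1049]
orientation: [3.134, 0.215, 0.0]
contact_force: [5.5, 0.9, 3.3]
grip_width: 0.0298
gripper_force: 2.3
```

```bash
python3 b.py
```

```text
bal tcp [ 61.1   -0.94 104.89] rot [-0.04  0.01  0.14] F bal [5.55 0.11 3.27]
```

{"fn": "step_arm", "kwargs": {
  "moves": [
    {"dx":-0.8,"dy":0,"dz":0,"rx":0,"ry":0,"rz":0,"gripper":-0.3},
    {"dx":0,"dy":0,"dz":0,"rx":0,"ry":0,"rz":0,"gripper":-0.3}
  ]
}}

```text
clock: 23.25
tcp_pos: [0.5646, -0.1867, 0.1049]
orientation: [3.133, 0.216, 0.002]
contact_force: [6.8, -0.2, 1.5]
grip_width: 0.03
gripper_force: 3.4
```

{"fn": "step_arm", "kwargs": {
  "moves": [
    {"dx":-0.8,"dy":0,"dz":0,"rx":0,"ry":0,"rz":0,"gripper":-0.3},
    {"dx":0,"dy":0,"dz":0,"rx":0,"ry":0,"rz":0,"gripper":-0.3}
  ]
}}

```text
clock: 23.5
tcp_pos: [0.5646, -0.1866, 0.105]
orientation: [3.133, 0.216, 0.005]
contact_force: [8.9, -0.0, -0.4]
grip_width: 0.0303
gripper_force: 4.4
```

{"fn": "step_arm", "kwargs": {
  "moves": [
    {"dx":-0.8,"dy":0,"dz":0,"rx":0,"ry":0,"rz":0,"gripper":-0.3},
    {"dx":0,"dy":0,"dz":0,"rx":0,"ry":0,"rz":0,"gripper":-0.3}
  ]
}}

```text
clock: 23.75
tcp_pos: [0.5645, -0.1866, 0.1052]
orientation: [3.133, 0.216, 0.007]
contact_force: [9.8, 1.0, -0.8]
grip_width: 0.0299
gripper_force: 5.1
```

The pan has met the stop: force is rising at about 10 N and the position no longer changes at x ≈ 61 mm, against 60 mm expected. I'll back off, rise and check.

{"fn": "step_arm", "kwargs": {
  "moves": [
    {"dx":3,"dy":0,"dz":0,"rx":0,"ry":0,"rz":0,"gripper":-0.3},
    {"dx":7,"dy":0,"dz":0,"rx":0,"ry":0,"rz":0,"gripper":-0.3},
    {"dx":7,"dy":0,"dz":0,"rx":0,"ry":0,"rz":0,"gripper":-0.3},
    {"dx":6,"dy":0,"dz":-15,"rx":0,"ry":0,"rz":0,"gripper":-0.3},
    {"dx":0,"dy":0,"dz":-40,"rx":0,"ry":0,"rz":0,"gripper":-0.3},
    {"dx":0,"dy":0,"dz":-40,"rx":0,"ry":0,"rz":0,"gripper":-0.3},
    {"dx":0,"dy":0,"dz":-40,"rx":0,"ry":0,"rz":0,"gripper":-0.3},
    {"dx":0,"dy":0,"dz":0,"rx":0,"ry":0,"rz":0,"gripper":-0.3},
    {"dx":0,"dy":0,"dz":0,"rx":0,"ry":0,"rz":0,"gripper":-0.3}
  ]
}}

```text
clock: 24.88
tcp_pos: [0.5847, -0.1836, 0.2399]
orientation: [3.134, 0.215, -0.001]
contact_force: [-0.5, -0.1, -0.6]
grip_width: 0.0305
gripper_force: 0.0
```

```bash
python3 b.py; python3 look.py c |sed -n 2,35p|grep -E "cols|^(3|-3|4|-4|2|-2|0|1|6|-6|-1)"; python3 m.py c
```

```text
bal tcp [ 81.34  -0.76 239.92] rot [-0.03 -0.03  0.14] F bal [-0.53  0.02 -0.64]
wrist cols x [ 20.  26.  32.  38.  44.  50.  56.  62.  68.  74.  80.  86.  92.  98.
66 [241, 121, 139, 154, 137, 154, 136, 154, 135, 141, 139, 145, 138, 244, 158]
60 [224, 136, 169, 167, 169, 170, 166, 169, 168, 169, 168, 169, 168, 243, 155]
48 [241, 137, 169, 168, 169, 168, 167, 167, 245, 244, 244, 244, 244, 243, 163]
42 [225, 140, 170, 168, 170, 167, 169, 168, 243, 244, 244, 244, 244, 244, 160]
36 [78, 136, 171, 169, 167, 168, 171, 171, 244, 243, 244, 244, 244, 174, 126]
30 [27, 121, 151, 151, 202, 137, 116, 170, 244, 244, 243, 243, 244, 173, 126]
24 [244, 128, 151, 152, 205, 135, 102, 166, 196, 243, 243, 243, 243, 174, 128]
18 [222, 128, 152, 151, 203, 133, 103, 58, 67, 53, 148, 244, 244, 173, 126]
12 [163, 130, 153, 153, 202, 136, 102, 43, 60, 54, 142, 244, 244, 171, 124]
6 [163, 128, 149, 150, 143, 101, 103, 36, 63, 56, 143, 244, 244, 173, 128]
0 [164, 132, 153, 154, 144, 100, 105, 30, 26, 22, 143, 244, 244, 172, 127]
-6 [163, 132, 151, 152, 143, 99, 104, 28, 27, 29, 142, 171, 168, 169, 123]
-12 [16
[... 979 characters left out ...]
], [18.0, 51.25], [22.0, 51.25], [26.0, 51.25], [30.0, 51.25]]
yaw deg -1.2689361359605504 x@0 50.578125
lip y ends 32.0 -32.5 mid -0.25
walls z124 at x 50 [(83.0, 51), (82.0, 93), (81.0, 68), (73.0, -70), (72.0, -67), (-73.0, 44), (-81.0, -76), (-82.0, -93)]
walls z124 at x 60 [(83.0, 50), (82.0, 94), (81.0, 70), (73.0, -77), (72.0, -69), (-81.0, -53), (-82.0, -60)]
walls z124 at x 85 [(82.0, 93), (81.0, 76), (73.0, -72), (72.0, -73), (-73.0, 44), (-81.0, -51), (-82.0, -68)]
row y 50 [(24.0, 53), (25.0, 46), (31.0, -54), (33.0, 62), (34.0, 38), (37.0, -64), (38.0, -43), (109.0, -68), (110.0, -42)]
row y 0 [(21.0, -36), (87.0, 66), (88.0, 43), (103.0, -38)]
row y -50 [(26.0, 38), (27.0, 39)]
```

The pan is seated: lip outer face 13 mm past the roof edge (12 mm nominal), centred within 0.5 mm, yaw about 1°. Next I close the fingers and push the tab shut from its −x side.

```bash
python3 - <<'E'
from look import *
Q=Rt(BYAW-90)
rows([(bal(8,62,200),Q,5),(bal(8,62,153.5),Q,4)],g0=-1)
E
```

```text
1 x {"dx":-14.6,"dy":-12.5,"dz":7.8,"rx":-0.0,"ry":0.0,"rz":-0.0,"gripper":-1}
1 x {"dx":-14.6,"dy":-12.5,"dz":7.8,"rx":-0.0,"ry":0.1,"rz":-0.1,"gripper":-1}
1 x {"dx":-14.6,"dy":-12.5,"dz":7.7,"rx":-0.0,"ry":-0.0,"rz":0.0,"gripper":-1}
1 x {"dx":-14.6,"dy":-12.5,"dz":7.8,"rx":-0.0,"ry":0.0,"rz":-0.0,"gripper":-1}
1 x {"dx":-14.5,"dy":-12.5,"dz":7.8,"rx":-0.0,"ry":0.0,"rz":-0.0,"gripper":-1}
2 x {"dx":-0.0,"dy":0.0,"dz":11.6,"rx":-0.0,"ry":0.0,"rz":-0.0,"gripper":-1}
1 x {"dx":-0.0,"dy":0.0,"dz":11.7,"rx":-0.0,"ry":0.0,"rz":-0.0,"gripper":-1}
1 x {"dx":-0.0,"dy":0.0,"dz":11.6,"rx":-0.0,"ry":0.0,"rz":-0.0,"gripper":-1}
```

{"fn": "step_arm", "kwargs": {
  "moves": [
    {"dx":-14.6,"dy":-12.5,"dz":7.8,"rx":0,"ry":0,"rz":0,"gripper":-1},
    {"dx":-14.6,"dy":-12.5,"dz":7.8,"rx":0,"ry":0,"rz":0,"gripper":-1},
    {"dx":-14.6,"dy":-12.5,"dz":7.8,"rx":0,"ry":0,"rz":0,"gripper":-1},
    {"dx":-14.6,"dy":-12.5,"dz":7.8,"rx":0,"ry":0,"rz":0,"gripper":-1},
    {"dx":-14.6,"dy":-12.5,"dz":7.8,"rx":0,"ry":0,"rz":0,"gripper":-1},
    {"dx":0,"dy":0,"dz":11.6,"rx":0,"ry":0,"rz":0,"gripper":-1},
    {"dx":0,"dy":0,"dz":11.6,"rx":0,"ry":0,"rz":0,"gripper":-1},
    {"dx":0,"dy":0,"dz":11.6,"rx":0,"ry":0,"rz":0,"gripper":-1},
    {"dx":0,"dy":0,"dz":11.6,"rx":0,"ry":0,"rz":0,"gripper":-1},
    {"dx":0,"dy":0,"dz":0,"rx":0,"ry":0,"rz":0,"gripper":-1}
  ]
}}

```text
clock: 26.22
tcp_pos: [0.5036, -0.1319, 0.1532]
orientation: [3.134, 0.215, -0.004]
contact_force: [0.3, -0.0, 0.6]
grip_width: -0.0001
gripper_force: 0.0
```

```bash
python3 b.py
```

```text
bal tcp [  8.25  61.78 153.21] rot [-0.   -0.13  0.15] F bal [ 0.3  -0.05  0.59]
```

{"fn": "step_arm", "kwargs": {
  "moves": [
    {"dx":4,"dy":0,"dz":0,"rx":0,"ry":0,"rz":0,"gripper":-1},
    {"dx":4,"dy":0,"dz":0,"rx":0,"ry":0,"rz":0,"gripper":-1},
    {"dx":6,"dy":0,"dz":0,"rx":0,"ry":0,"rz":0,"gripper":-1},
    {"dx":6,"dy":0,"dz":0,"rx":0,"ry":0,"rz":0,"gripper":-1},
    {"dx":6,"dy":0,"dz":0,"rx":0,"ry":0,"rz":0,"gripper":-1},
    {"dx":6,"dy":0,"dz":0,"rx":0,"ry":0,"rz":0,"gripper":-1},
    {"dx":6,"dy":0,"dz":0,"rx":0,"ry":0,"rz":0,"gripper":-1},
    {"dx":6,"dy":0,"dz":0,"rx":0,"ry":0,"rz":0,"gripper":-1},
    {"dx":6,"dy":0,"dz":0,"rx":0,"ry":0,"rz":0,"gripper":-1},
    {"dx":6,"dy":0,"dz":0,"rx":0,"ry":0,"rz":0,"gripper":-1},
    {"dx":6,"dy":0,"dz":0,"rx":0,"ry":0,"rz":0,"gripper":-1},
    {"dx":5,"dy":0,"dz":0,"rx":0,"ry":0,"rz":0,"gripper":-1},
    {"dx":4,"dy":0,"dz":0,"rx":0,"ry":0,"rz":0,"gripper":-1},
    {"dx":2,"dy":0,"dz":0,"rx":0,"ry":0,"rz":0,"gripper":-1},
    {"dx":0,"dy":0,"dz":0,"rx":0,"ry":0,"rz":0,"gripper":-1}
  ]
}}

```text
clock: 28.1
tcp_pos: [0.5768, -0.1216, 0.1544]
orientation: [3.134, 0.216, 0.001]
contact_force: [-0.4, -0.8, -0.6]
grip_width: 0.0
gripper_force: 0.0
```

```bash
python3 b.py
```

```text
bal tcp [ 82.16  61.73 154.36] rot [-0.03  0.03  0.13] F bal [-0.54 -0.7  -0.55]
```

{"fn": "step_arm", "kwargs": {
  "moves": [
    {"dx":1.5,"dy":0,"dz":0,"rx":0,"ry":0,"rz":0,"gripper":-1},
    {"dx":0,"dy":0,"dz":0,"rx":0,"ry":0,"rz":0,"gripper":-1}
  ]
}}

```text
clock: 28.35
tcp_pos: [0.5779, -0.1215, 0.1543]
orientation: [3.134, 0.215, -0.0]
contact_force: [-0.2, 0.4, 1.0]
grip_width: -0.0004
gripper_force: 0.5
```

{"fn": "step_arm", "kwargs": {
  "moves": [
    {"dx":1.5,"dy":0,"dz":0,"rx":0,"ry":0,"rz":0,"gripper":-1},
    {"dx":0,"dy":0,"dz":0,"rx":0,"ry":0,"rz":0,"gripper":-1}
  ]
}}

```text
clock: 28.6
tcp_pos: [0.5795, -0.1213, 0.1544]
orientation: [3.134, 0.215, -0.0]
contact_force: [-0.9, 0.6, 0.1]
grip_width: -0.0001
gripper_force: 0.5
```

```bash
python3 b.py
```

```text
bal tcp [ 84.89  61.7  154.35] rot [-0.02 -0.01  0.13] F bal [-0.78  0.77  0.05]
```

{"fn": "step_arm", "kwargs": {
  "moves": [
    {"dx":1,"dy":0,"dz":0,"rx":0,"ry":0,"rz":0,"gripper":-1},
    {"dx":0,"dy":0,"dz":0,"rx":0,"ry":0,"rz":0,"gripper":-1}
  ]
}}

```text
clock: 28.85
tcp_pos: [0.5804, -0.1212, 0.1543]
orientation: [3.134, 0.215, -0.0]
contact_force: [-1.2, 1.0, -0.5]
grip_width: 0.0
gripper_force: 0.5
```

{"fn": "step_arm", "kwargs": {
  "moves": [
    {"dx":1,"dy":0,"dz":0,"rx":0,"ry":0,"rz":0,"gripper":-1},
    {"dx":0,"dy":0,"dz":0,"rx":0,"ry":0,"rz":0,"gripper":-1}
  ]
}}

```text
clock: 29.1
tcp_pos: [0.5815, -0.1211, 0.1543]
orientation: [3.134, 0.215, -0.0]
contact_force: [-2.1, 1.4, 0.5]
grip_width: -0.0003
gripper_force: 0.6
```

{"fn": "step_arm", "kwargs": {
  "moves": [
    {"dx":1,"dy":0,"dz":0,"rx":0,"ry":0,"rz":0,"gripper":-1},
    {"dx":0,"dy":0,"dz":0,"rx":0,"ry":0,"rz":0,"gripper":-1}
  ]
}}

```text
clock: 29.35
tcp_pos: [0.582, -0.1211, 0.1543]
orientation: [3.134, 0.215, -0.002]
contact_force: [-3.6, 0.1, 1.7]
grip_width: 0.0004
gripper_force: 1.5
```

```bash
python3 b.py
```

```text
bal tcp [ 87.43  61.56 154.28] rot [-0.03 -0.06  0.15] F bal [-3.56  0.6   1.73]
```

Resistance is starting at x ≈ 87.4 mm, so the cover is at its end. One more nudge to confirm, then back off and look.

{"fn": "step_arm", "kwargs": {
  "moves": [
    {"dx":1.5,"dy":0,"dz":0,"rx":0,"ry":0,"rz":0,"gripper":-1},
    {"dx":0,"dy":0,"dz":0,"rx":0,"ry":0,"rz":0,"gripper":-1}
  ]
}}

```text
clock: 29.6
tcp_pos: [0.5822, -0.1211, 0.1542]
orientation: [3.134, 0.215, -0.006]
contact_force: [-7.1, 1.3, 4.9]
grip_width: -0.0002
gripper_force: 3.7
```

```bash
python3 b.py
```

```text
bal tcp [ 87.61  61.48 154.18] rot [-0.01 -0.22  0.17] F bal [-6.85  2.26  4.9 ]
```

{"fn": "step_arm", "kwargs": {
  "moves": [
    {"dx":-4,"dy":0,"dz":0,"rx":0,"ry":0,"rz":0,"gripper":-1},
    {"dx":-6,"dy":0,"dz":0,"rx":0,"ry":0,"rz":0,"gripper":-1},
    {"dx":0,"dy":0,"dz":-30,"rx":0,"ry":0,"rz":0,"gripper":-1},
    {"dx":0,"dy":8,"dz":-30,"rx":0,"ry":0,"rz":0,"gripper":-1},
    {"dx":0,"dy":20,"dz":-30,"rx":0,"ry":0,"rz":0,"gripper":-1},
    {"dx":0,"dy":20,"dz":-10,"rx":0,"ry":0,"rz":0,"gripper":-1},
    {"dx":0,"dy":0,"dz":0,"rx":0,"ry":0,"rz":0,"gripper":-1},
    {"dx":0,"dy":0,"dz":0,"rx":0,"ry":0,"rz":0,"gripper":-1}
  ]
}}

```text
clock: 30.6
tcp_pos: [0.5798, -0.1689, 0.2528]
orientation: [-3.134, -0.216, 0.004]
contact_force: [-1.1, 0.6, -1.0]
grip_width: -0.0
gripper_force: 0.0
```

```bash
python3 b.py; python3 look.py d >/dev/null; python3 m.py d|head -3; python3 - <<'E'
from look import *
c,im=pickle.load(open('wrist_d.pkl','rb'))
o,xs,ys=rect(im,c,139,x0=10,x1=115,y0=50,y1=74); g=o.min(2)
print(xs[::4].astype(int).tolist())
for k in range(0,len(ys),4): print(int(ys[k]),g[k,::4].tolist())
T=r.camera_info('top');t=r.grab_frame('top');a=cv2.imread('pics/top0.png')
for n,(x,y),h in(('bottle',(.683,-.019),.15),('weight',(.643,.144),.058),('beaker',(.5,.347),.05)):
    u,v=proj(T,[[x,y,h]])[0].astype(int); A=a[v-22:v+22,u-22:u+22];B=t[v-22:v+22,u-22:u+22]
    print(n,cv2.phaseCorrelate(A.mean(2).astype(np.float32),B.mean(2).astype(np.float32)))
E
```

```text
bal tcp [ 78.59  14.46 252.82] rot [ 0.04 -0.13  0.13] F bal [-1.04  0.73 -1.02]
lip outer x by y []
walls z124 at x 50 [(83.0, 41), (82.0, 86), (81.0, 75), (-81.0, -88), (-82.0, -97)]
walls z124 at x 60 [(83.0, 45), (82.0, 85), (81.0, 76), (-81.0, -89), (-82.0, -88)]
[10, 14, 18, 22, 26, 30, 34, 38, 42, 46, 50, 54, 58, 62, 66, 70, 74, 78, 82, 86, 90, 94, 98, 102, 106, 110, 114]
74 [247, 247, 247, 247, 247, 246, 246, 247, 247, 246, 247, 247, 247, 247, 246, 247, 246, 247, 246, 247, 246, 246, 246, 247, 247, 244, 133]
70 [242, 242, 242, 242, 244, 242, 242, 246, 246, 235, 240, 242, 244, 242, 241, 244, 245, 241, 244, 244, 241, 244, 243, 245, 245, 235, 117]
66 [208, 204, 206, 205, 206, 207, 206, 239, 247, 211, 207, 207, 204, 207, 206, 205, 205, 207, 206, 206, 204, 205, 230, 246, 138, 224, 105]
62 [206, 206, 205, 205, 204, 205, 205, 239, 247, 213, 205, 205, 206, 207, 207, 205, 207, 205, 206, 205, 205, 207, 228, 246, 134, 162, 109]
58 [236, 235, 235, 236, 235, 236, 236, 244, 246, 219, 234, 237, 236, 236, 235, 235, 235, 235, 235, 236, 236, 236, 234, 246, 136, 167, 129]
54 [236, 236, 238, 236, 236, 237, 237, 245, 246, 219, 237, 236, 237, 237, 237, 236, 236, 236, 236, 236, 237, 236, 229, 218, 120, 225, 130]
bottle ((0.6169173455173791, 0.4091947653131527), 0.9818062360787098)
weight ((0.6487303704908385, 0.7082142377621494), 0.7708845124421296)
beaker ((0.44030120292202923, 0.42433050298016184), 1.0706324530236515)
```

The tab is at about x 98–105 mm, so the cover is shut. The bystanders have not moved and the arm is clear, so I'm handing in.

```bash
python3 -c "
from bench import r
print(r.hand_in(), r.get_obs()['clock'])"
```

```text
the job is handed in; nothing more can be done
the job is handed in; nothing more can be done
```

I handed the job in at about 31 s of the 72 s allowed and no verdict came back: by my measurements the pan sits against the stop (lip 13 mm past the roof edge, 12 mm nominal), centred within 1 mm and about 1° off square, the cover is pushed shut, and the bottle, beaker and weight have not moved.

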